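# Pin the sander cradle and check its paddle

## Task

Swing the blue gate of the sander cradle fully shut, so that its fork straddles the steel stud, then take the red-gripped hair pin from its stand and push its straight leg through the stud's cross hole until the sprung leg snaps over the stud and the collar is fully home. Then check the switch: flip the orange lock-off lever fully forward, towards the sander's nose, and only after that squeeze the blue paddle fully down against the body for half a second and let it go, leaving the lever forward and the gate pinned shut. Do not shift the oil bottle, the mug or the screwdriver.

Things in the scene. Friction and masses are not known exactly. Their poses are not given: they have to be found in the camera images.
- cradle: Fixed base plate 150x280x12 mm (x -75..75, y -130..150) holding a grey paddle sander. Origin under the plate, on the table; x away from the robot at yaw 0, y along the sander to its metal nose, z up. Sander 52 mm round, axis at x 8, z 66, y -92..105, top z 92; nose to y 178, top z 88. Gate hinge post at x 50, y -104, top z 108. Stud bracket 28x26 mm at x -50, y -85, top z 91.
- stud_mouth (a point): Point on the stud's upper side, at the cross hole's upper mouth, 13 mm up the hole from the stud's origin; same axes as the stud. The pin's collar comes to rest here. The space around the stud's free end, and above it along the hole, is clear; the pin's leg comes out below the stud in free air.
- stud: Fixed steel stud 26 mm round, at x -50, y -122, z 75 mm of the cradle; origin in the middle of its cross hole. y: its own axis (free end 14 mm from the origin at -y, shut gate's outer face 14 mm at +y). z: up the cross hole, which leans 30 degrees (0.52 rad) from vertical, upper mouth towards the cradle's -x. Hole 8.5 mm wide, right through; pin goes in along -z, either way round.
- gate (a joint): Upright hinge of the blue gate, rad: 0 shut (fork tines above and below the stud), grows as the free edge swings out to the cradle's -y; 0.6 to 1.1 at the start. Plate 8 mm thick, z 46 to 104 mm over the table, shut outer face at cradle y -108; plain to 80 mm from the hinge axis, then two tines to 116 mm. Stays where left (friction 0.12 N m); the pin, once in, leaves it little play.
- gate_face (a point): Point on the gate's outer face, 50 mm from the hinge axis and 14 mm below its top edge; its frame is the gate's: -y points out of that face, -x from the hinge to the free edge, z up. Pushing here by hand or finger shuts the gate.
- clip: Hair pin, 62 g. Origin on the leg axis at the underside of the steel collar (16 mm round, z 0..4). Straight leg 5 mm thick, round tip at z -57.5. Red bow grip: flat frame 12 mm thick (y -6..6), x -4.5..25.5 (grasp across these 30 mm), z 4..50. Sprung leg (5 mm wire) hangs at x 21, bulges in to x 11 at z -25, flares to x 19 at z -42. Starts upright in the stand, collar on the post.
- clip_seat (a point): Point on the hair pin's straight leg 13 mm below the collar; it coincides with the stud's origin when the collar sits on the stud, fully home. Let go, the pin may lean by some 0.2 rad in the hole's clearance; that is all right.
- bow (a joint): Spread of the hair pin's sprung leg, rad: 0 relaxed, about 0.17 as it passes the stud's widest part, back to 0 once snapped over. The push needs about 8 to 15 N just before the snap, which comes with the collar about 12 mm from home.
- stand: Fixed stand of the hair pin: a 14 mm square aluminium post, top at z = 72 mm, with a 7.6 mm bore 64 mm deep, on a round foot 64 mm wide and 8 mm thick. Origin under the foot. It may stand on either side of the cradle, having swapped places with the oil bottle.
- lockoff (a joint): Lock-off lever, rad: 0 leans back 0.5 rad from upright (towards the paddle), 1.0 is fully forward, leaning 0.5 rad towards the nose (cradle +y). Its pivot is at x = 8, y = 85, z = 92 mm of the cradle. Stays where it is left; needs about 2 N at the tip.
- lockoff_tip (a point): Top end of the orange lock-off lever, 40 mm from its pivot; the lever is 18 mm wide (cradle x) and 5 mm thick.
- paddle (a joint): Paddle switch, rad: 0 released, 0.11 squeezed fully down against the body. Sprung: about 4 N to start and 10 N fully down at its pad; it comes up again by itself. It must not be pressed before the lock-off is forward.
- paddle_pad (a point): Point on top of the blue paddle, 75 mm from its hinge and 15 mm from its front end. The paddle is 26 mm wide, runs along the cradle's y from -55 (hinge) to 35 mm and rises to the front by 0.12 rad; here it sinks 8 mm when squeezed. The lock-off tip is about 30 mm ahead of its front end at the start.
- oil: Bystander: yellow oil bottle, 54 mm wide, 120 mm tall; origin under it.
- mug: Bystander: white mug, 80 mm wide, 90 mm tall, to the right of the cradle; origin under it.
- driver: Bystander: green-handled screwdriver, 200 mm long, lying to the left of the cradle, handle towards the robot; origin at the middle of its length, on the table.
Not all that is in view belongs to the job. What is shaped like the clip but green or turquoise is not meant.

How it is judged (in metres and radians):
On the way, in this order (a step that is already met when the one before it is completed fails the run):
1. the gate is shut (value of joint gate below 0.08 rad), for 0.2 s.
2. the hair pin is through the stud with the gate shut: fully home and its sprung leg snapped over (distance between clip_seat and stud below 0.005 m and angle between the z axis of clip and the z axis of stud, either way round below 0.35 rad and value of joint bow below 0.06 rad and value of joint gate below 0.13 rad), for 0.2 s.
3. the lock-off lever is flipped forward (value of joint lockoff above 0.8 rad), for 0.1 s.
4. the paddle is squeezed fully down (value of joint paddle above 0.095 rad), for 0.3 s.
At the end, for the whole second after the job is handed in: The gate is shut (within 0.13 rad), the hair pin is home in the stud's cross hole (within 5 mm and 0.35 rad, as it may lean a little in the hole) with its sprung leg back within 0.06 rad of relaxed and at rest, the lock-off lever is forward (over 0.8 rad) and the paddle is released (under 0.02 rad) (all of step 2 and value of joint lockoff above 0.8 rad and value of joint paddle below 0.02 rad and linear speed of clip below 0.02 m/s); the robot touches nothing.
It fails at once if the paddle is pressed before the lock-off lever is forward (value of joint paddle above 0.04 rad and value of joint lockoff below 0.7 rad).
It fails at once if the oil bottle is shifted by more than 30 mm (distance of oil from where it was at the start of the episode above 0.03 m).
It fails at once if the mug is shifted by more than 30 mm (distance of mug from where it was at the start of the episode above 0.03 m).
It fails at once if the screwdriver is shifted by more than 30 mm (distance of driver from where it was at the start of the episode above 0.03 m).
It also fails if it takes over 70 s, if anything falls off the work surface, if the arm or the gripper's body presses on something with over 40 N, if the wrist force passes 120 N, or if a joint passes its speed limit or range.

## Robot

A 6-joint arm with a two-finger parallel gripper is mounted at the origin on the work surface. World frame = base frame: x ahead of the robot, y to its left, z up, the work surface at z = 0. Lengths are in mm, angles in rad, forces in N, time in s.
With the tool pointing down it reaches from about 275 to 1000 mm from the base axis. Payload 8.4 kg.
Tool frame: the origin (TCP) lies at the very end of the fingers, on their centre line; the grasp point (between the pads) lies 19 mm behind it; z points along the fingers, y is the direction in which the jaws open and shut (so a half turn about z gives the same grasp; the last joint's range is limited). The gripper opens to 85 mm and grips with 20 to 120 N. Pads are 22 mm wide; open, the fingers measure 114 mm over their backs; the gripper's body (76 mm by 85 mm) begins 54 mm behind the grasp point. The pads swing forward as they close: fully open they stand 13 mm farther back than shut.
Start: joints at [1.208, 0.353, 1.633, -0, 1.155, -0.002], TCP at [220.638, 584.762, 231.281] pointing down, gripper open.
Joint ranges: [-2.63, 2.63], [-0.92, 2.1], [0.06, 2.66], [-1.3, 4.44], [0, 2.69], [-3.02, 3.02]. Speed limits (rad/s): [2.22, 2.22, 2.79, 3.14, 3.14, 3.14].

## Interface

Orientations are given as [roll, pitch, yaw] about the fixed x, y, z axes, in that order (R = Rz(yaw) Ry(pitch) Rx(roll)).
In Python, from rig import readout, grab_frame, calibration, r gives the robot as it stands. The module is installed in compiled form; this text tells all that it offers.
- The arm moves only by the tool play_rows, never from a script. Its argument "rows" is a list of rows, each a list of 3 entries, a list of its own where there are three numbers: the closure in counts, from 0 (fully open) to 255 (shut), then the shift along the tool's x, y, z in cm, then the turn, a rotation vector about the tool's x, y, z in rad. In form: [[gripper, [dx, dy, dz], [rx, ry, rz]], ...]. A call has 1 to 12 rows; each row is the pose to reach, as a shift and turn from the pose commanded when the call began, along the tool's axes at that moment; what a row does not reach only later rows make up. A row lasts 1/12 s, in which the tool goes at most 41.7 mm and 7.16 degrees, less where a joint would pass 70% of its speed; a pose out of reach is approached as far as the arm can. A call with a gripper value outside its range is refused whole. The fingers move at their own pace and stop on an object; "squeeze" is the grip in N (left out, the last holds). Time passes only in rows, so rows that repeat a pose let the fingers close. It gives the time, the measured TCP pose, the force and the opening at its end, in the units of the state.
- readout.sense(): the state, without advancing time (a new reading comes with each control period).
- grab_frame(name): name is "side" or "top" or "wrist"; returns (picture, depth): 384x512x3 uint8, red, green, blue; 384x512 float32, mm along the optical axis (not along the pixel's ray), 0 where there is no reading.
- calibration(name): a dict with "vfov" (degrees; the focal length in pixels is half the picture's height over the tangent of half this angle, whatever the lens; pixels are square), "cx", "cy" (the principal point, pixels), "cam_to_world" (4x4, takes a point from camera to world coordinates). Camera axes: x right, y down, z forward; pixel columns grow to the right and rows downward; lengths in mm; the calibration is good to about 2 mm. A picture is of the moment at which its call begins: read the wrist's pose just before it. calibration takes no time and is no camera call; for the wrist camera it gives the pose at the moment of the call.
- r.sign_off(): hands the job in, once; it reports no verdict.
The state is a dict: "clock": time; "qpos": joint angles; "qvel": joint speeds; "joint_efforts": joint torques, N m; "eef_pos": TCP position; "tcp_rot": TCP orientation; "contact_force": force on the tool from outside, world axes, zero at the start; "wrist_torque": the same for the moment, N m; "opening": opening from 0.0 (shut) to 1.0 (fully open).
Only numpy, scipy, OpenCV 4.12 (cv2) and the standard library are available. Lean on these libraries where they do the work, as an engineer would, in place of code of your own. Each camera call takes 0.05 s, during which the arm holds its last target.

## Working session

There is one attempt and no reset: what is moved stays moved. The work goes in short steps, Python scripts to look and compute and a tool call to move; the robot and the scene stay as the last step left them, time stands still between calls to the robot, and variables do not carry over. Pictures are saved under pics/ and viewed, and the job is handed in when it is done.

Besides the shell and the picture viewer there is one more tool, called after "Request:" by a JSON object that holds its "method" and its "body", one argument or row to a line. play_rows: Moves the arm, as the interface text tells. Its arguments: {"type":"object","properties":{"rows":{"type":"array"},"squeeze":{"type":"number"}},"required":["rows"]}

```bash
mkdir -p pics; cat > h.py <<'E'
import numpy as np, cv2
from rig import readout, grab_frame, calibration, r
def snap(n,f):
    s=readout.sense(); c=calibration(n); im,d=grab_frame(n)
    cv2.imwrite(f'pics/{f}.png',im[:,:,::-1]); np.savez(f'pics/{f}.npz',im=im,d=d,T=np.array(c['cam_to_world']),vf=c['vfov'],cx=c['cx'],cy=c['cy'])
    return im,d,c
def pts(f):
    z=np.load(f'pics/{f}.npz'); d=z['d'].astype(float); h,w=d.shape
    fl=h/2/np.tan(np.radians(float(z['vf']))/2)
    v,u=np.mgrid[:h,:w]
    P=np.stack([(u-z['cx'])*d/fl,(v-z['cy'])*d/fl,d,np.ones_like(d)],-1)@z['T'].T
    P=P[...,:3]; P[d==0]=np.nan
    return z['im'],P
def proj(f,p):
    z=np.load(f'pics/{f}.npz'); fl=192/np.tan(np.radians(float(z['vf']))/2)
    q=np.linalg.inv(z['T'])@np.append(p,1); return (z['cx']+fl*q[0]/q[2], z['cy']+fl*q[1]/q[2])
E
python3 - <<'E'
from h import *
print(readout.sense())
for n in ['side','top','wrist']:
    im,d,c=snap(n,n+'0'); print(n,c)
E
```

```text
{'clock': 0.0, 'qpos': array([ 1.20757328e+00,  3.53643581e-01,  1.63415805e+00,  5.06412332e-06,
        1.15524295e+00, -2.40757319e-03]), 'qvel': array([ 0.00085941,  0.00103733,  0.00024451,  0.00137377, -0.00079821,
       -0.00051618]), 'joint_efforts': array([ 4.55998861e-04, -6.05255485e+01, -3.42073417e+01,  1.45182707e-04,
        9.42239247e-03, -4.64946515e-05]), 'eef_pos': array([220.4718854 , 584.28272884, 230.55432386]), 'tcp_rot': array([-3.14014074e+00, -8.12575633e-06,  2.78077513e+00]), 'contact_force': array([ 0.79691861, -0.6544265 , -0.25060393]), 'wrist_torque': array([ 0.00234536,  0.04141779, -0.03465501]), 'opening': 1.0003988874242347}
side {'vfov': 49.5903139083351, 'cx': 256.26885230765004, 'cy': 185.46775503892374, 'cam_to_world': array([[-9.47325421e-01, -2.38635783e-01,  2.13605968e-01,
         2.78680338e+02],
       [-3.19800986e-01,  7.40996298e-01, -5.90467455e-01,
         7.93026252e+02],
       [-1.73745677e-02, -6.27676230e-01, -7.78280589e-01,
         1.03364350e+03],
       [ 0.00000000e+00,  0.00000000e+00,  0.00000000e+00,
         1.0000
[... 194 characters left out ...]

       [-9.99942942e-01,  8.71090628e-03, -6.18329956e-03,
         1.08294672e+02],
       [ 4.48388985e-03, -1.83110377e-01, -9.83082135e-01,
         1.24400095e+03],
       [ 0.00000000e+00,  0.00000000e+00,  0.00000000e+00,
         1.00000000e+00]])}
wrist {'vfov': 60.21889286399916, 'cx': 257.2427804955442, 'cy': 188.37165684266367, 'cam_to_world': array([[ 3.53470144e-01,  8.90745472e-01,  2.85712024e-01,
         1.47912627e+02],
       [ 9.35445164e-01, -3.36221362e-01, -1.09075849e-01,
         6.11350051e+02],
       [-1.09633298e-03,  3.05822987e-01, -9.52087758e-01,
         3.72763720e+02],
       [ 0.00000000e+00,  0.00000000e+00,  0.00000000e+00,
         1.00000000e+00]])}
```

View pics/top0.png

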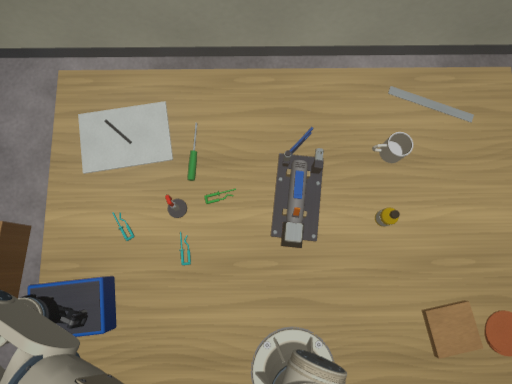

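View pics/side0.png

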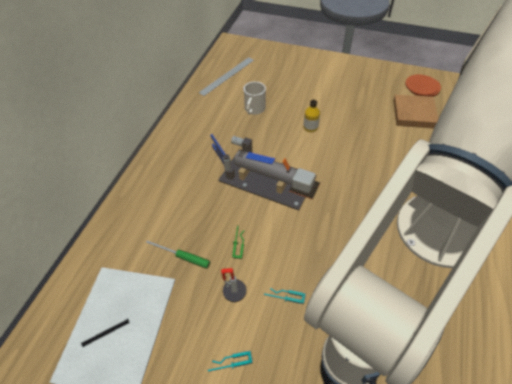

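View pics/wrist0.png

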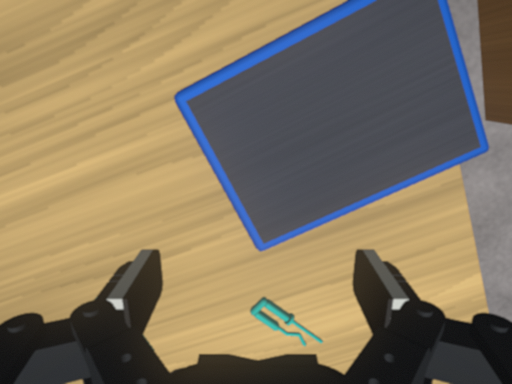

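```bash
python3 - <<'E'
from h import *
im,P=pts('top0')
for n,(u,v) in dict(stand=(178,210),red=(169,200),redtop=(167,197),hinge=(287,153),gateend=(311,130),stud=(319,155),plateC=(277,155),c2=(321,158),c3=(317,240),c4=(274,236),nose=(293,232),lever=(296,213),oil=(389,217),mug=(399,146),driver=(193,160)).items():
    print(n,np.round(P[v,u],0))
c=cv2.resize(im[110:260,100:340],None,fx=3.3,fy=3.3,interpolation=cv2.INTER_CUBIC); cv2.imwrite('pics/topc.png',c[:,:,::-1])
im,P=pts('side0')
c=cv2.resize(im[120:310,130:330],None,fx=3,fy=3,interpolation=cv2.INTER_CUBIC); cv2.imwrite('pics/sidec.png',c[:,:,::-1])
E
```

```text
stand [495. 360.  11.]
red [511. 366. 118.]
redtop [519. 371. 123.]
hinge [657.   9. 106.]
gateend [733. -69.  99.]
stud [655. -93.  86.]
plateC [681.  34.  -0.]
c2 [646. -99.  86.]
c3 [395. -90.   1.]
c4 [408.  49.   9.]
nose [415.  -5.  84.]
lever [470. -13. 107.]
oil [ 457. -295.   96.]
mug [ 707. -378.    6.]
driver [659. 313.  23.]
```

View pics/topc.png

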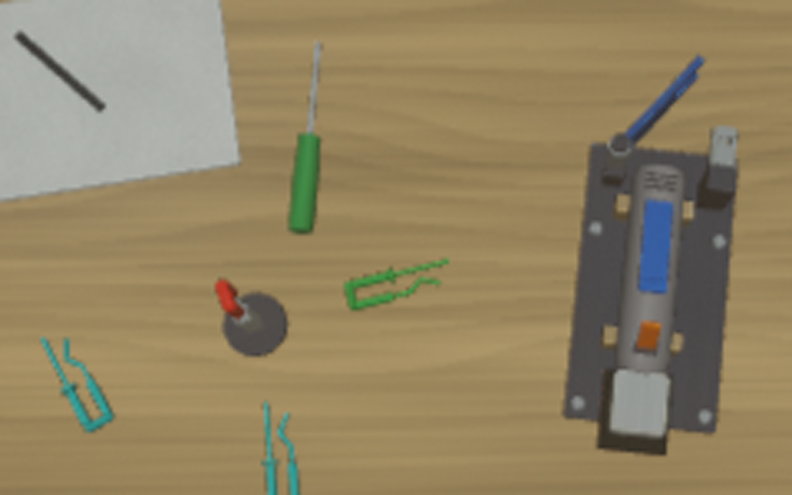

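View pics/sidec.png

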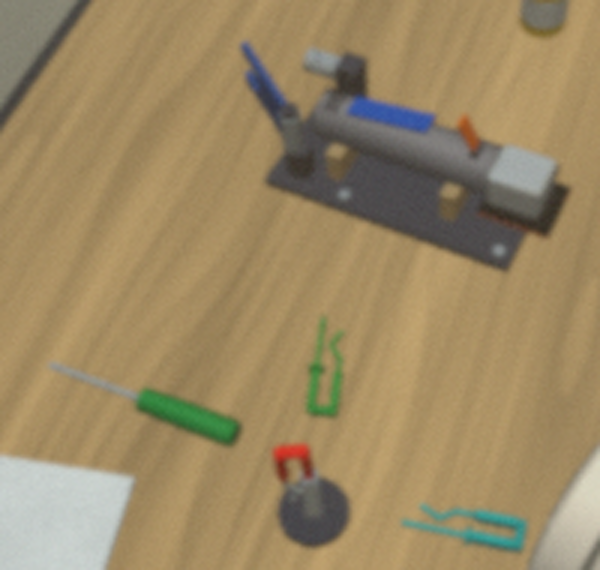

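```bash
cat >> h.py <<'E'
from scipy.spatial.transform import Rotation as Ro
import json
def cmd_pose():
    c=json.load(open('cmd.json')); return np.array(c['p']),Ro.from_euler('xyz',c['e'])
def goto(p,e,save=True):
    "shift(cm)/turn from commanded pose to target"
    p0,R0=cmd_pose(); R1=Ro.from_euler('xyz',e)
    s=R0.inv().apply(np.array(p)-p0)/10; w=(R0.inv()*R1).as_rotvec()
    print('shift',np.round(s,3),'turn',np.round(w,4),'rows>=',max(np.linalg.norm(s)/4.17,np.linalg.norm(w)/0.125))
def done(shift,turn):
    p0,R0=cmd_pose(); p=p0+R0.apply(np.array(shift)*10); R=R0*Ro.from_rotvec(turn)
    json.dump(dict(p=list(p),e=list(R.as_euler('xyz'))),open('cmd.json','w'))
    s=readout.sense(); print('cmd',np.round(p,1),np.round(R.as_euler('xyz'),4),'meas',np.round(s['eef_pos'],1),np.round(s['tcp_rot'],4),'F',np.round(s['contact_force'],1),'op',round(s['opening'],3),'t',round(s['clock'],2))
E
echo '{"p":[220.638,584.762,231.281],"e":[3.14159265,0,2.7808]}' > cmd.json
python3 - <<'E'
from h import *
from math import pi
goto([500,370,270],[pi,0,2.7808])
E
```

```text
shift [-33.719 -10.232  -3.872] turn [0. 0. 0.] rows>= 8.501021623127954
```

Request:
{"method": "play_rows", "body": {
  "rows": [
    [0,[-33.7,-10.2,-3.9],[0,0,0]],
    [0,[-33.7,-10.2,-3.9],[0,0,0]],
    [0,[-33.7,-10.2,-3.9],[0,0,0]],
    [0,[-33.7,-10.2,-3.9],[0,0,0]],
    [0,[-33.7,-10.2,-3.9],[0,0,0]],
    [0,[-33.7,-10.2,-3.9],[0,0,0]],
    [0,[-33.7,-10.2,-3.9],[0,0,0]],
    [0,[-33.7,-10.2,-3.9],[0,0,0]],
    [0,[-33.7,-10.2,-3.9],[0,0,0]],
    [0,[-33.7,-10.2,-3.9],[0,0,0]],
    [0,[-33.7,-10.2,-3.9],[0,0,0]]
  ]
}}

```text
clock: 1.07
eef_pos: [500.6, 369.4, 270.0]
tcp_rot: [-3.141, -0.0, 2.778]
contact_force: [-0.2, 0.2, -0.4]
opening: 1.0
```

```bash
python3 - <<'E'
from h import *
done([-33.7,-10.2,-3.9],[0,0,0])
snap('wrist','w1')
E
```

```text
cmd [499.9 370.4 270.3] [3.1416 0.     2.7808] meas [500.6 369.4 270. ] [-3.1413e+00 -4.0000e-04  2.7782e+00] F [-0.2  0.2 -0.4] op 1.0 t 1.07
```

View pics/w1.png

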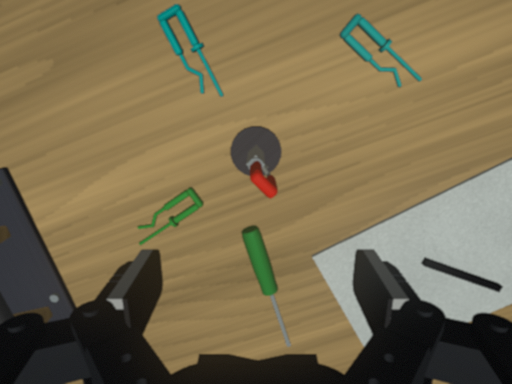

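```bash
python3 - <<'E'
from h import *
im,P=pts('w1')
c=cv2.resize(im[110:215,200:320],None,fx=6,fy=5.7,interpolation=cv2.INTER_CUBIC); cv2.imwrite('pics/w1c.png',c[:,:,::-1])
h=cv2.cvtColor(im,cv2.COLOR_RGB2HSV)
m=((h[...,0]<8)|(h[...,0]>172))&(h[...,1]>150)&(h[...,2]>60)
m[:,:230]=0;m[:,300:]=0
Q=P[m];print(m.sum())
print(np.nanpercentile(Q,[1,10,50,90,99],axis=0).round(1))
T=Q[Q[:,2]>np.nanpercentile(Q[:,2],99)-6]; print(len(T),T.mean(0))
e,V=np.linalg.eigh(np.cov(T[:,:2].T));print(e,V)
d=V[:,1];a=(T[:,:2]-T[:,:2].mean(0));print(np.percentile(a@d,[1,99]),np.percentile(a@V[:,0],[1,99]),np.degrees(np.arctan2(d[1],d[0])))
# foot circle
F=P[(P[...,2]>3)&(P[...,2]<14)&(abs(P[...,0]-495)<50)&(abs(P[...,1]-360)<50)]
print(len(F),(F.min(0)+F.max(0))/2,F.max(0)-F.min(0))
# post top/collar
B=(abs(P[...,0]-495)<40)&(abs(P[...,1]-360)<40)&(P[...,2]>62)&(P[...,2]<80)&~m
print(B.sum(),P[B].min(0),P[B].max(0),P[B].mean(0))
E
```

```text
497
[[499.6 361.3  84.2]
 [500.8 363.7  96.8]
 [512.  369.8 120.8]
 [523.  376.6 122.4]
 [527.1 378.7 123.1]]
365 [513.67212036 370.13273931 121.10185522]
[10.38104248 64.112431  ] [[ 0.3944652  -0.91891088]
 [-0.91891088 -0.3944652 ]]
[-14.03625356  13.57008567] [-5.24670138  5.77006242] -156.76737617020348
1558 [504.28115064 365.30882489   8.13364309] [63.13864665 63.24973513  9.82419006]
123 [495.3171305  357.07843915  62.00999562] [522.38727717 375.46174178  79.80600591] [501.86655577 366.93369213  72.69258104]
```

View pics/w1c.png

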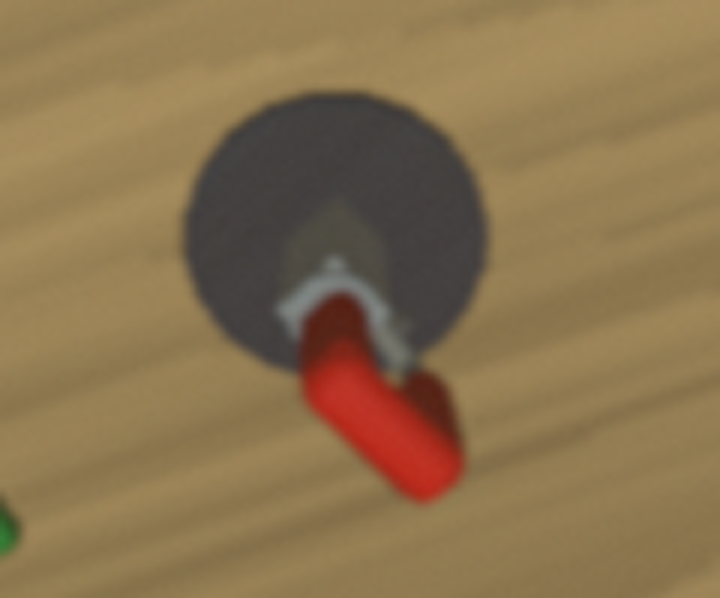

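```bash
python3 - <<'E'
from h import *
from math import pi
goto([605,-30,300],[pi,0,-0.09])
E
```

```text
shift [-23.964 -33.75   -2.972] turn [ 0.     -0.      2.8708] rows>= 22.966399999999997
```

Request:
{"method": "play_rows", "body": {
  "rows": [
    [0,[-24,-33.8,-3],[0,0,1.44]],
    [0,[-24,-33.8,-3],[0,0,1.44]],
    [0,[-24,-33.8,-3],[0,0,1.44]],
    [0,[-24,-33.8,-3],[0,0,1.44]],
    [0,[-24,-33.8,-3],[0,0,1.44]],
    [0,[-24,-33.8,-3],[0,0,1.44]],
    [0,[-24,-33.8,-3],[0,0,1.44]],
    [0,[-24,-33.8,-3],[0,0,1.44]],
    [0,[-24,-33.8,-3],[0,0,1.44]],
    [0,[-24,-33.8,-3],[0,0,1.44]],
    [0,[-24,-33.8,-3],[0,0,1.44]],
    [0,[-24,-33.8,-3],[0,0,1.44]]
  ]
}}

```text
clock: 2.12
eef_pos: [605.2, -31.4, 300.0]
tcp_rot: [-3.141, -0.0, 1.332]
contact_force: [0.3, 1.3, 0.3]
opening: 0.999
```

Request:
{"method": "play_rows", "body": {
  "rows": [
    [0,[0,0,0],[0,0,1.43]],
    [0,[0,0,0],[0,0,1.43]],
    [0,[0,0,0],[0,0,1.43]],
    [0,[0,0,0],[0,0,1.43]],
    [0,[0,0,0],[0,0,1.43]],
    [0,[0,0,0],[0,0,1.43]],
    [0,[0,0,0],[0,0,1.43]],
    [0,[0,0,0],[0,0,1.43]],
    [0,[0,0,0],[0,0,1.43]],
    [0,[0,0,0],[0,0,1.43]],
    [0,[0,0,0],[0,0,1.43]],
    [0,[0,0,0],[0,0,1.43]]
  ]
}}

```text
clock: 3.12
eef_pos: [604.7, -28.7, 299.9]
tcp_rot: [-3.141, 0.001, -0.094]
contact_force: [0.1, -0.2, 0.2]
opening: 0.999
```

```bash
python3 - <<'E'
from h import *
done([-24,-33.8,-3],[0,0,1.44]);done([0,0,0],[0,0,1.43])
print(readout.sense()['qpos'])
snap('wrist','w2')
E
```

```text
cmd [605.2 -30.6 300.3] [ 3.1416 -0.      1.3408] meas [604.7 -28.7 299.9] [-3.1413e+00  8.0000e-04 -9.4200e-02] F [ 0.1 -0.2  0.2] op 0.999 t 3.12
cmd [605.2 -30.6 300.3] [-3.1416 -0.     -0.0892] meas [604.7 -28.7 299.9] [-3.1413e+00  8.0000e-04 -9.4200e-02] F [ 0.1 -0.2  0.2] op 0.999 t 3.12
[-5.01305566e-02  2.66418261e-01  1.59880617e+00  3.70805619e-04
  1.27714286e+00  1.61478735e+00]
```

View pics/w2.png

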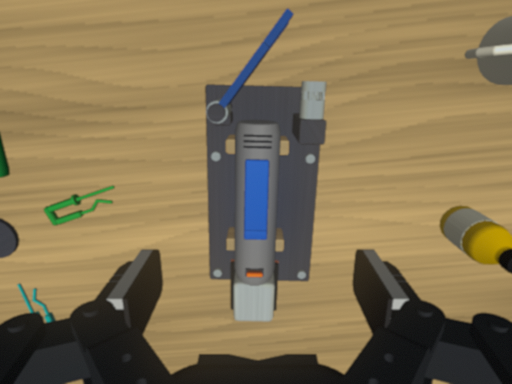

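```bash
cat > fit.py <<'E'
from h import *
import sys
f=sys.argv[1]
im,P=pts(f)
box=(P[...,0]>380)&(P[...,0]<700)&(P[...,1]>-150)&(P[...,1]<80)
plate=box&(abs(P[...,2]-12)<6)&(im.max(-1)<95)
print('plate',plate.sum(),np.nanmedian(P[plate][:,2]))
n,l,s,_=cv2.connectedComponentsWithStats(plate.astype(np.uint8)); k=1+np.argmax(s[1:,4]); 
Q=P[plate][:,:2].astype(np.float32)
(c,wh,a)=cv2.minAreaRect(Q); print(c,wh,a)
# robust: rotate and percentiles
best=None
for th in np.radians(np.arange(80,96,0.25)):
    R=np.array([[np.cos(th),-np.sin(th)],[np.sin(th),np.cos(th)]]); q=Q@R
    lo,hi=np.percentile(q,[0.3,99.7],axis=0); ar=np.prod(hi-lo)
    if best is None or ar<best[0]: best=(ar,th,lo,hi,R)
ar,th,lo,hi,R=best
print('yaw',th,np.degrees(th),hi-lo)
xc=(lo+hi)/2; O=R@(xc-np.array([0,10])); print('origin',O)
st=box&(P[...,2]>20)
q=(P[...,:2]-O)@R
# sander body centre line x should be 8
for nm,ym,yM,zm in [('sander',-90,100,70),('nose',115,175,70)]:
    m=box&(q[...,1]>ym)&(q[...,1]<yM)&(abs(q[...,0]-8)<32)&(P[...,2]>zm)
    xs=q[m][:,0]; ys=q[m][:,1]; print(nm,m.sum(),np.percentile(xs,[2,50,98]),np.percentile(ys,[1,99]),np.percentile(P[m][:,2],[50,99]))
m=(P[...,2]>55)&(abs(q[...,0]+50)<25)&(q[...,1]<-60)&(q[...,1]>-160)&(im[...,2]<im[...,0].astype(int)+40)
for a,b in [(-100,-70),(-145,-100)]:
    mm=m&(q[...,1]>a)&(q[...,1]<b); print('brk/stud',mm.sum(),np.percentile(q[mm],[2,50,98],axis=0).round(1).tolist(),np.percentile(P[mm][:,2],[50,95]))
# hinge
bl=(im[...,2].astype(int)>im[...,0].astype(int)+50)&(P[...,2]>85)&(q[...,1]<-95)
g=q[bl]; print('gate',len(g),g.min(0),g.max(0))
if len(g)>20:
    vx,vy,x0,y0=cv2.fitLine(g.astype(np.float32),cv2.DIST_HUBER,0,.01,.01).ravel(); print('gate ang',np.arctan2(-vy*np.sign(-vx),-vx*np.sign(-vx)))
m=(P[...,2]>100)&(np.hypot(q[...,0]-50,q[...,1]+104)<15)&~bl; print('post',m.sum(),q[m].mean(0) if m.sum() else None)
E
python3 fit.py w2
```

```text
plate 10670 11.505548144567825
(539.8652954101562, -29.076133728027344) (146.99246215820312, 278.7726745605469) 83.23698425292969
yaw 1.4529866022852793 83.25 [146.01291925 274.732286  ]
origin [550.94845243 -30.26004736]
sander 14737 [-22.71951938   8.16278997  38.84706902] [-86.62749153  92.8308334 ] [374.39857288 387.23532081]
nose 1225 [-17.04236425   7.31631232  32.49969759] [115.50560955 161.94804461] [87.27923805 88.99699673]
brk/stud 1982 [[-62.4, -98.3], [-30.7, -72.1], [-25.2, -70.6]] [374.51014354 384.37401395]
brk/stud 825 [[-61.8, -133.7], [-48.5, -117.3], [-38.0, -100.6]] [85.32247742 88.07451143]
gate 901 [ -20.66715429 -195.78845159] [  46.61835697 -108.68479785]
gate ang 0.92915535
post 308 [  49.14243574 -102.75153771]
```

```bash
cat >> h.py <<'E'
YAW=1.453; O=np.array([551.,-30.3])
def cr(x,y,z):
    c,s=np.cos(YAW),np.sin(YAW); return np.array([O[0]+c*x-s*y,O[1]+s*x+c*y,z])
E
python3 - <<'E'
from h import *
from math import pi
e=[pi,0,YAW-pi/2]
print(cr(37,-188,150)); goto(cr(37,-188,150),e)
json.dump(dict(p=list(cr(37,-188,150)),e=e),open('cmd_t.json','w'))
R=Ro.from_euler('xyz',e).inv()
for q in [(37,-188,75),(0,-125,75),(0,-119,75)]: print(R.apply(cr(*q)-cr(37,-188,150))/10)
E
```

```text
[742.04555737 -15.65093824 150.        ]
shift [13.501 -2.708 15.028] turn [-0.     -0.      0.0286] rows>= 4.887906301841308
[ 0.00000000e+00 -9.18485099e-16  7.50000000e+00]
[-6.3  3.7  7.5]
[-6.9  3.7  7.5]
```

Request:
{"method": "play_rows", "body": {
  "rows": [
    [255,[13.5,-2.7,10],[0,0,0.029]],
    [255,[13.5,-2.7,10],[0,0,0.029]],
    [255,[13.5,-2.7,15],[0,0,0.029]],
    [255,[13.5,-2.7,15],[0,0,0.029]],
    [255,[13.5,-2.7,15],[0,0,0.029]],
    [255,[13.5,-2.7,15],[0,0,0.029]],
    [255,[13.5,-2.7,15],[0,0,0.029]],
    [255,[13.5,-2.7,15],[0,0,0.029]],
    [255,[13.5,-2.7,15],[0,0,0.029]]
  ]
}}

```text
clock: 3.92
eef_pos: [742.4, -15.1, 152.6]
tcp_rot: [-3.141, -0.003, -0.117]
contact_force: [0.1, 0.2, 0.0]
opening: 0.003
```

```bash
python3 - <<'E'
from h import *
done([13.5,-2.7,15],[0,0,0.029])
snap('wrist','w3');snap('side','s3')
E
```

```text
cmd [742.  -15.7 150.3] [-3.1416 -0.     -0.1182] meas [742.4 -15.1 152.6] [-3.1413e+00 -2.6000e-03 -1.1690e-01] F [0.1 0.2 0. ] op 0.003 t 3.92
```

View pics/w3.png

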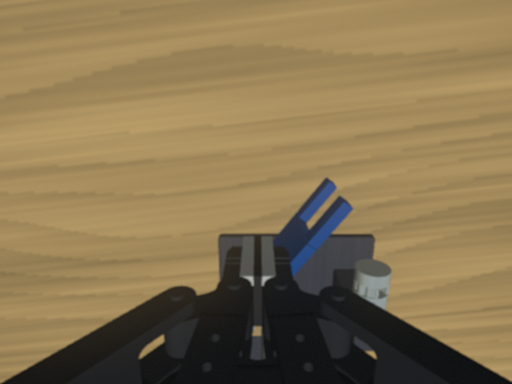

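View pics/s3.png

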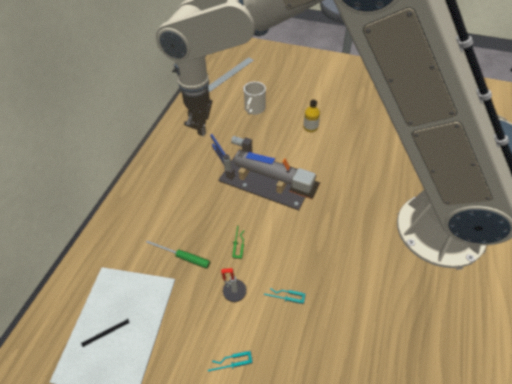

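Request:
{"method": "play_rows", "body": {
  "rows": [
    [255,[0,0,4],[0,0,0]],
    [255,[0,0,7.5],[0,0,0]],
    [255,[0,0,7.5],[0,0,0]],
    [255,[-0.8,0.5,7.5],[0,0,0]],
    [255,[-1.6,1.0,7.5],[0,0,0]],
    [255,[-2.4,1.5,7.5],[0,0,0]],
    [255,[-3.2,2.0,7.5],[0,0,0]],
    [255,[-4.0,2.5,7.5],[0,0,0]],
    [255,[-4.8,3,7.5],[0,0,0]],
    [255,[-5.6,3.5,7.5],[0,0,0]],
    [255,[-6.3,3.7,7.5],[0,0,0]],
    [255,[-6.3,3.7,7.5],[0,0,0]]
  ]
}}

```text
clock: 5.02
eef_pos: [673.0, -45.6, 75.2]
tcp_rot: [3.141, 0.002, -0.119]
contact_force: [0.6, -0.1, -0.4]
opening: -0.003
```

```bash
python3 - <<'E'
from h import *
done([-6.3,3.7,7.5],[0,0,0])
snap('wrist','w4');snap('side','s4')
E
```

```text
cmd [675.1 -45.   75.3] [-3.1416 -0.     -0.1182] meas [673.  -45.6  75.2] [ 3.1413e+00  2.0000e-03 -1.1870e-01] F [ 0.6 -0.1 -0.4] op -0.003 t 5.02
```

View pics/w4.png

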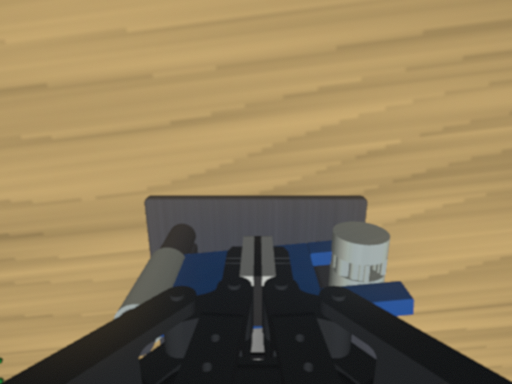

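Request:
{"method": "play_rows", "body": {
  "rows": [
    [255,[-0.2,0,0],[0,0,0]],
    [255,[-0.4,0,0],[0,0,0]],
    [255,[-0.6,0,0],[0,0,0]],
    [255,[-0.6,0,0],[0,0,0]]
  ]
}}

```text
clock: 5.45
eef_pos: [669.1, -44.3, 75.1]
tcp_rot: [3.141, 0.0, -0.118]
contact_force: [1.5, -1.3, -0.2]
opening: -0.004
```

```bash
python3 - <<'E'
from h import *
done([-.6,0,0],[0,0,0])
E
```

```text
cmd [669.1 -44.3  75.3] [-3.1416 -0.     -0.1182] meas [669.1 -44.3  75.1] [ 3.1414  0.     -0.1179] F [ 1.5 -1.3 -0.2] op -0.004 t 5.45
```

Request:
{"method": "play_rows", "body": {
  "rows": [
    [255,[-0.1,0,0],[0,0,0]],
    [255,[-0.2,0,0],[0,0,0]],
    [255,[-0.2,0,0],[0,0,0]]
  ]
}}

```text
clock: 5.7
eef_pos: [667.1, -44.1, 75.2]
tcp_rot: [3.142, 0.0, -0.118]
contact_force: [0.8, -0.0, -0.6]
opening: 0.003
```

```bash
python3 - <<'E'
from h import *
done([-.2,0,0],[0,0,0])
snap('wrist','w5')
E
```

```text
cmd [667.2 -44.1  75.3] [-3.1416 -0.     -0.1182] meas [667.1 -44.1  75.2] [ 3.1415e+00  1.0000e-04 -1.1810e-01] F [ 0.8 -0.  -0.6] op 0.003 t 5.7
```

View pics/w5.png

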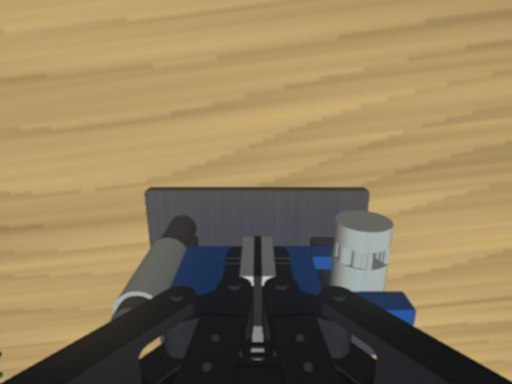

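Request:
{"method": "play_rows", "body": {
  "rows": [
    [255,[-0.1,0,0],[0,0,0]],
    [255,[-0.2,0,0],[0,0,0]],
    [255,[-0.3,0,0],[0,0,0]],
    [255,[-0.3,0,0],[0,0,0]]
  ]
}}

```text
clock: 6.08
eef_pos: [666.7, -44.0, 75.4]
tcp_rot: [-3.141, -0.006, -0.118]
contact_force: [12.0, -3.1, -9.1]
opening: -0.001
```

```bash
python3 - <<'E'
from h import *
done([-.3,0,0],[0,0,0])
E
```

```text
cmd [664.2 -43.7  75.3] [-3.1416 -0.     -0.1182] meas [666.7 -44.   75.4] [-3.1415 -0.0055 -0.1182] F [12.  -3.1 -9.1] op -0.001 t 6.08
```

```bash
python3 - <<'E'
from h import *
from math import pi
p0,R0=cmd_pose()
print(cr(-50,-122,75))
goto(p0+[30,0,0],[pi,0,-.118]);goto([665,-92,230],[pi,0,-.118])
E
```

```text
[666.27833923 -94.29144088  75.        ]
shift [ 2.979 -0.354  0.   ] turn [-0.     -0.     -0.0002] rows>= 0.7194244604316546
shift [  0.65    4.782 -15.472] turn [-0.     -0.     -0.0002] rows>= 3.8865818009062743
```

Request:
{"method": "play_rows", "body": {
  "rows": [
    [255,[1.5,0,0],[0,0,0]],
    [255,[3,0,0],[0,0,0]],
    [255,[3,0,-4],[0,0,0]],
    [120,[3,0,-8],[0,0,0]],
    [120,[1.5,3,-12],[0,0,0]],
    [120,[0.7,4.8,-15.5],[0,0,0]],
    [120,[0.7,4.8,-15.5],[0,0,0]],
    [120,[0.7,4.8,-15.5],[0,0,0]],
    [120,[0.7,4.8,-15.5],[0,0,0]]
  ]
}}

```text
clock: 6.83
eef_pos: [665.1, -92.0, 230.1]
tcp_rot: [-3.141, 0.0, -0.119]
contact_force: [-0.6, 0.1, -0.8]
opening: 0.529
```

```bash
python3 - <<'E'
from h import *
done([.7,4.8,-15.5],[0,0,0])
snap('wrist','w6')
im,P=pts('w6')
cv2.imwrite('pics/w6c.png',cv2.resize(im[60:260,150:400],None,fx=3.2,fy=3,interpolation=cv2.INTER_CUBIC)[:,:,::-1])
E
python3 fit.py w6
```

```text
cmd [665.5 -92.2 230.3] [-3.1416 -0.     -0.1182] meas [665.1 -92.  230.1] [-3.1411e+00  1.0000e-04 -1.1890e-01] F [-0.6  0.1 -0.8] op 0.529 t 6.83
plate 9324 11.456906327750715
(540.6414184570312, -29.4969482421875) (146.92503356933594, 277.9556884765625) 83.18148803710938
yaw 1.4529866022852793 83.25 [146.01832399 275.51595052]
origin [551.29744212 -30.84940675]
sander 4559 [-16.6284464   -4.25437281  28.7529276 ] [-89.44307694  79.8726688 ] [ 86.77298995 107.36771562]Traceback (most recent call last):
  File "fit.py", line 25, in <module>
    xs=q[m][:,0]; ys=q[m][:,1]; print(nm,m.sum(),np.percentile(xs,[2,50,98]),np.percentile(ys,[1,99]),np.percentile(P[m][:,2],[50,99]))
                                                 ~~~~~~~~~~~~~^^^^^^^^^^^^^^
    return _quantile_unchecked(
        a, q, axis, out, overwrite_input, method, keepdims, weights)
    return _ureduce(a,
                    func=_quantile_ureduce_func,
    ...<5 lines>...
                    overwrite_input=overwrite_input,
                    method=method)
    r = func(a, **kwargs)
    result = _quantile(arr,
                       quantiles=q,
    ...<2 lines>...
                       out=out,
                       weights=wgt)
    slices_having_nans = np.isnan(arr[-1, ...])
                                  ~~~^^^^^^^^^
IndexError: index -1 is out of bounds for axis 0 with size 0
```

View pics/w6.png

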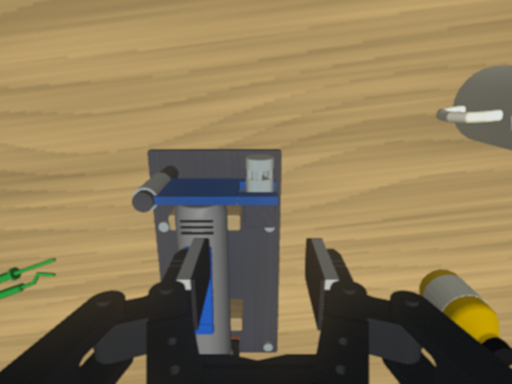

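View pics/w6c.png

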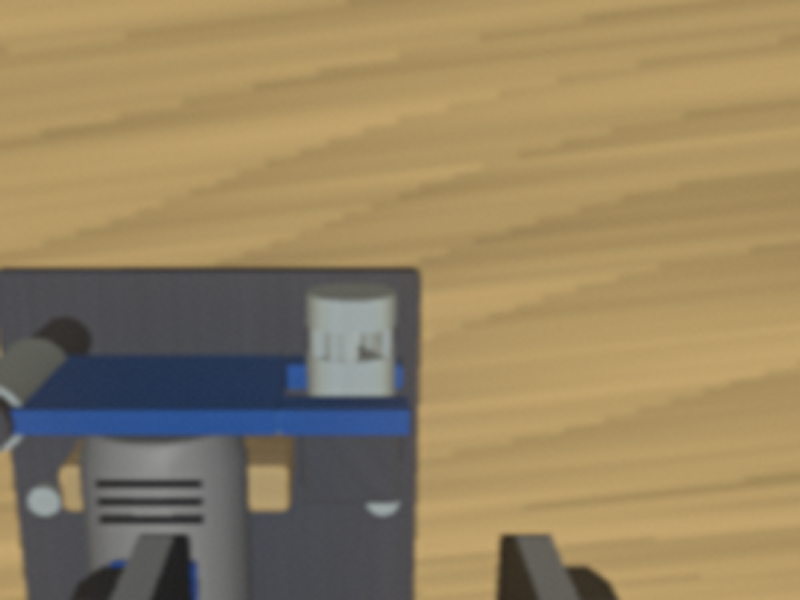

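```bash
cat > stud.py <<'E'
from h import *
import sys
from scipy.optimize import least_squares
f=sys.argv[1]
im,P=pts(f)
q=P.copy(); c,s=np.cos(YAW),np.sin(YAW)
q[...,:2]=(P[...,:2]-O)@np.array([[c,-s],[s,c]])
gray=(im.max(-1).astype(int)-im.min(-1)<28)
m=gray&(im.max(-1)>100)&(abs(q[...,0]+50)<17)&(q[...,1]<-112)&(q[...,1]>-134)&(P[...,2]>72)&(P[...,2]<95)
Q=q[m]; print(m.sum(),Q.min(0),Q.max(0))
# cylinder fit: axis y dir with x0,z0,slope, r=13
def res(p): return np.hypot(Q[:,0]-p[0]-p[2]*(Q[:,1]+122),Q[:,2]-p[1])-13
o=least_squares(res,[-50,75,0],loss='soft_l1'); print('x0,z0,slope',o.x,'rms',np.sqrt(np.mean(o.fun**2)))
o2=least_squares(lambda p:res([p[0],p[1],0]),[-50,75],loss='soft_l1'); print('noslope',o2.x)
# free end: front face points
v,u=np.where(m); print('y extent of side points',np.percentile(Q[:,1],[0.5,2,50]))
# gate top
bl=(im[...,2].astype(int)>im[...,0].astype(int)+50)&(P[...,2]>101)&(P[...,2]<108)&(q[...,1]<-90)&(q[...,1]>-120)
G=q[bl]; print('gate top',bl.sum(),G.min(0),G.max(0),G.mean(0)); 
if len(G): print(cv2.fitLine(G[:,:2].astype(np.float32),cv2.DIST_HUBER,0,.01,.01).ravel())
# hole dark
for (a,b) in [(265,175),(266,176),(267,176),(266,177),(265,176)]: print(a,b,q[b,a].round(1),im[b,a])
E
python3 stud.py w6
```

```text
627 [ -63.09799257 -133.93426325   72.28544867] [ -37.92515933 -112.10241615   89.01916176]
x0,z0,slope [-5.02713184e+01  7.42369601e+01  2.90596337e-02] rms 1.8043554057076296
noslope [-50.32272548  74.2415869 ]
y extent of side points [-133.82700492 -133.58037435 -122.92242003]
gate top 1103 [ -65.55951211 -106.69308196  101.10623606] [ 40.65712946 -98.58380821 105.57835457] [ -12.38021699 -102.87886978  103.40793178]
[ 9.99999821e-01 -5.57799067e-04 -1.24103231e+01 -1.02915054e+02]
265 175 [ -55.8 -116.6   72.5] [141 149 142]
266 176 [ -56.7 -116.1   74. ] [129 133 126]
267 176 [ -57.5 -117.1   77.8] [133 136 128]
266 177 [ -56.6 -115.7   76.2] [110 112 105]
265 176 [ -55.7 -116.2   74.6] [124 130 123]
```

```bash
python3 - <<'E'
from h import *
im,P=pts('w6')
for y in (-122,-121,-120): print(y,np.round(proj('w6',cr(-56.5,y,86.3)),1))
print('end top', np.round(proj('w6',cr(-50,-136,88)),1), 'gatetop corner',np.round(proj('w6',cr(50-116,-108,104)),1),np.round(proj('w6',cr(50-116,-100,104)),1))
c=cv2.resize(im[145:215,225:295],None,fx=8.5,fy=8.5,interpolation=cv2.INTER_NEAREST)
cv2.imwrite('pics/w6d.png',c[:,:,::-1])
E
```

```text
-122 [266.2 173.3]
-121 [266.2 174.4]
-120 [266.2 175.5]
end top [258.9 158.4] gatetop corner [277.7 194.5] [277.5 203.3]
```

View pics/w6d.png

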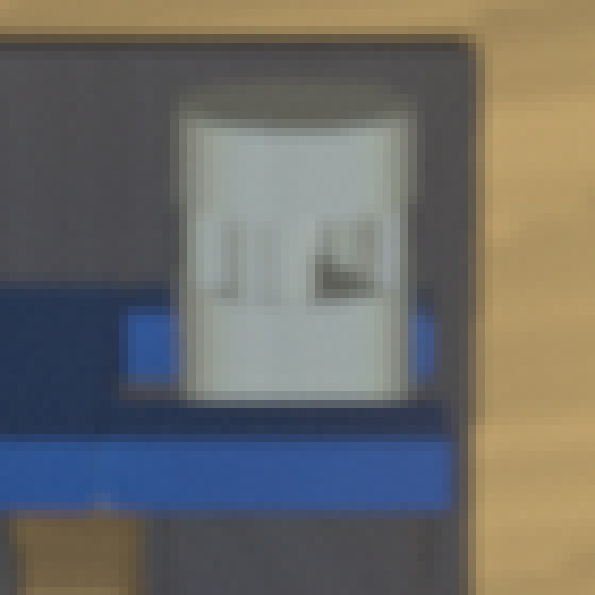

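```bash
python3 - <<'E'
from h import *
from math import pi
goto([514,370,230],[pi,0,np.radians(113.5)])
E
```

```text
shift [-2.0493e+01 -4.4115e+01  2.8000e-02] turn [-0.     -0.     -2.0991] rows>= 16.793189608108506
```

Request:
{"method": "play_rows", "body": {
  "rows": [
    [80,[-20.5,-44.1,0],[0,0,-1.3]],
    [80,[-20.5,-44.1,0],[0,0,-1.3]],
    [80,[-20.5,-44.1,0],[0,0,-1.3]],
    [80,[-20.5,-44.1,0],[0,0,-1.3]],
    [80,[-20.5,-44.1,0],[0,0,-1.3]],
    [80,[-20.5,-44.1,0],[0,0,-1.3]],
    [80,[-20.5,-44.1,0],[0,0,-1.3]],
    [80,[-20.5,-44.1,0],[0,0,-1.3]],
    [80,[-20.5,-44.1,0],[0,0,-1.3]],
    [80,[-20.5,-44.1,0],[0,0,-1.3]],
    [80,[-20.5,-44.1,0],[0,0,-1.3]],
    [80,[-20.5,-44.1,0],[0,0,-1.3]]
  ]
}}

```text
clock: 7.88
eef_pos: [511.0, 373.4, 227.7]
tcp_rot: [-3.139, 0.002, 1.188]
contact_force: [0.1, -1.2, -0.2]
opening: 0.687
```

Request:
{"method": "play_rows", "body": {
  "rows": [
    [80,[0,0,0],[0,0,-0.8]],
    [80,[0,0,0],[0,0,-0.8]],
    [80,[0,0,0],[0,0,-0.8]],
    [80,[0,0,0],[0,0,-0.8]],
    [80,[0,0,0],[0,0,-0.8]],
    [80,[0,0,0],[0,0,-0.8]],
    [80,[0,0,0],[0,0,-0.8]],
    [80,[0,0,0],[0,0,-0.8]],
    [80,[0,0,0],[0,0,-0.8]],
    [80,[0,0,0],[0,0,-0.8]]
  ]
}}

```text
clock: 8.72
eef_pos: [513.2, 370.0, 228.9]
tcp_rot: [-3.139, 0.0, 1.98]
contact_force: [-0.8, -0.5, 0.9]
opening: 0.684
```

```bash
cat > clip.py <<'E'
from h import *
import sys
f=sys.argv[1]
im,P=pts(f)
h=cv2.cvtColor(im,cv2.COLOR_RGB2HSV)
m=((h[...,0]<8)|(h[...,0]>172))&(h[...,1]>150)&(h[...,2]>60)&(abs(P[...,0]-510)<60)&(abs(P[...,1]-368)<60)
Q=P[m];print(m.sum(),np.percentile(Q,[1,50,99],axis=0).round(1).tolist())
T=Q[Q[:,2]>119]; print(len(T),T.mean(0))
(c,wh,a)=cv2.minAreaRect(T[:,:2].astype(np.float32)); print(c,wh,a)
e,V=np.linalg.eigh(np.cov(T[:,:2].T)); d=V[:,1]; d=d*np.sign(d[0]); a=(T[:,:2]-T[:,:2].mean(0))
print(np.percentile(a@d,[1,99]),np.percentile(a@V[:,0],[1,99]),np.degrees(np.arctan2(d[1],d[0])))
ctr=T[:,:2].mean(0)+d*np.percentile(a@d,[1,99]).mean()+V[:,0]*np.percentile(a@V[:,0],[1,99]).mean(); print('centre',ctr)
F=P[(P[...,2]>3)&(P[...,2]<14)&(abs(P[...,0]-504)<45)&(abs(P[...,1]-365)<45)]
print('foot',len(F),(F.min(0)+F.max(0))/2,F.max(0)-F.min(0))
E
python3 - <<'E'
from h import *
done([-20.5,-44.1,0],[0,0,-1.3]);done([0,0,0],[0,0,-.8])
snap('wrist','w7')
E
python3 clip.py w7
```

```text
cmd [513.9 369.9 230.3] [-3.1416 -0.      1.1818] meas [513.2 370.  228.9] [-3.1395e+00  4.0000e-04  1.9802e+00] F [-0.8 -0.5  0.9] op 0.684 t 8.72
cmd [513.9 369.9 230.3] [ 3.1416 -0.      1.9818] meas [513.2 370.  228.9] [-3.1395e+00  4.0000e-04  1.9802e+00] F [-0.8 -0.5  0.9] op 0.684 t 8.72
657 [[500.4, 362.2, 83.8], [514.7, 371.4, 120.7], [527.6, 379.6, 123.0]]
448 [514.51535832 370.43681196 121.24515841]
(514.646484375, 370.40283203125) (28.71426773071289, 10.755749702453613) 22.58819007873535
[-13.4509299   14.03063252] [-5.1293264   5.28475186] 22.36028234938957
centre [514.81297991 370.47521041]
foot 1823 [504.38550359 365.31418854   8.04757863] [62.84782229 63.45290736  9.42322735]
```

View pics/w7.png

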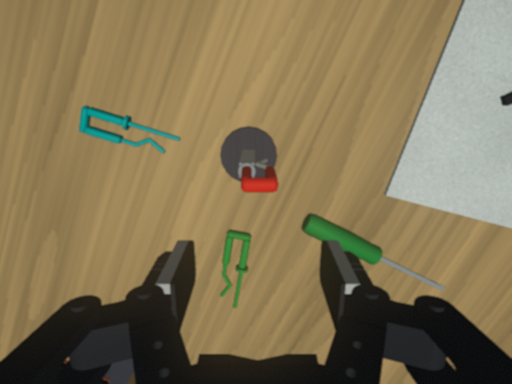

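```bash
python3 - <<'E'
from h import *
from math import pi
im,P=pts('w7'); print(P[222,315],P[258,370],P[240,240])
goto([513.6,371.7,150],[pi,0,np.radians(112.5)]);goto([513.6,371.7,82],[pi,0,np.radians(112.5)])
E
```

```text
[603.39000221 327.47194284  22.78161277] [682.7217313  312.60066894  24.62015554] [5.36847367e+02 2.61344713e+02 5.86928534e-02]
shift [0.181 0.045 8.028] turn [ 0.     -0.      0.0183] rows>= 1.9257246320571335
shift [ 0.181  0.045 14.828] turn [ 0.     -0.      0.0183] rows>= 3.556181268016677
```

Request:
{"method": "play_rows", "body": {
  "rows": [
    [80,[0.2,0,4],[0,0,0.018]],
    [80,[0.2,0,8],[0,0,0.018]],
    [80,[0.2,0,11],[0,0,0.018]],
    [80,[0.2,0,13.5],[0,0,0.018]],
    [80,[0.2,0,14.8],[0,0,0.018]],
    [80,[0.2,0,14.8],[0,0,0.018]],
    [80,[0.2,0,14.8],[0,0,0.018]]
  ]
}}

```text
clock: 9.35
eef_pos: [513.2, 371.8, 82.4]
tcp_rot: [-3.141, 0.0, 1.963]
contact_force: [0.1, 1.1, 0.8]
opening: 0.686
```

```bash
python3 - <<'E'
from h import *
done([.2,0,14.8],[0,0,.018])
snap('wrist','w8')
E
```

```text
cmd [513.1 371.7  82.3] [ 3.1416 -0.      1.9638] meas [513.2 371.8  82.4] [-3.1410e+00  1.0000e-04  1.9633e+00] F [0.1 1.1 0.8] op 0.686 t 9.35
```

View pics/w8.png

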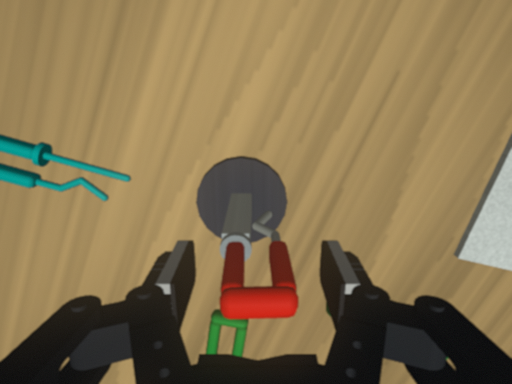

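Request:
{"method": "play_rows", "body": {
  "rows": [
    [255,[0,0,0],[0,0,0]],
    [255,[0,0,0],[0,0,0]],
    [255,[0,0,0],[0,0,0]],
    [255,[0,0,0],[0,0,0]],
    [255,[0,0,0],[0,0,0]],
    [255,[0,0,0],[0,0,0]]
  ],
  "squeeze": 70
}}

```text
clock: 9.9
eef_pos: [513.9, 372.3, 84.1]
tcp_rot: [3.139, -0.001, 1.964]
contact_force: [-0.5, -0.7, 6.4]
opening: 0.341
```

```bash
python3 - <<'E'
from h import *
done([0,0,0],[0,0,0])
snap('wrist','w9')
E
```

```text
cmd [513.1 371.7  82.3] [ 3.1416 -0.      1.9638] meas [513.9 372.3  84.1] [ 3.1392e+00 -6.0000e-04  1.9637e+00] F [-0.5 -0.7  6.4] op 0.341 t 9.9
```

View pics/w9.png

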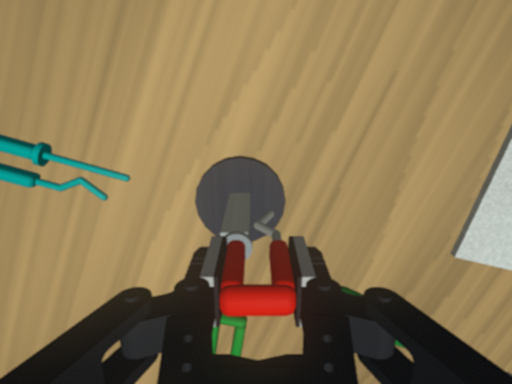

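```bash
cat >> h.py <<'E'
STUD=np.array([-50.1,-120.4,75.]) # in my cradle frame
CLIP=np.array([-2.,-10.5,12.1]) # clip origin in tool frame
_c,_s=np.cos(YAW),np.sin(YAW); RC=np.array([[_c,-_s,0],[_s,_c,0],[0,0,1]])
RS=RC@np.array([[.8660254,0,-.5],[0,1,0],[.5,0,.8660254]])
RT=RS@np.array([[0,-1,0],[-1,0,0],[0,0,-1]]).astype(float)  # tool cols: x=-ys,y=-xs,z=-zs
def tcp_for(h,dx=0,dy=0,clip=None):
    "clip origin at stud + h along zs (+dx xs, dy ys)"
    p=cr(*STUD)+RS@np.array([dx,dy,h]); return p-RT@(CLIP if clip is None else clip)
ET=Ro.from_matrix(RT).as_euler('xyz')
E
python3 - <<'E'
from h import *
print(np.round(RT,3),ET)
json.dump(dict(p=[513.1,371.7,232.3],e=[3.14159265,0,1.9638]),open('cmd.json.t','w'))
import shutil
p,R=cmd_pose(); 
# from lifted pose
p1=p+[0,0,150]
W=tcp_for(150); print('W',W, 'pre',tcp_for(90))
s=R.inv().apply(W-p1)/10; w=(R.inv()*Ro.from_matrix(RT)).as_rotvec(); print(s,w,np.linalg.norm(w)/.125,np.linalg.norm(s)/4.17)
E
```

```text
[[ 0.993 -0.102  0.059]
 [-0.118 -0.86   0.497]
 [ 0.    -0.5   -0.866]] [-2.61799388e+00  2.22044605e-16 -1.17796327e-01]
W [ 656.06980921 -183.95633423  210.13271734] pre [ 659.59553198 -154.16423328  158.17119334]
[-56.8035474   -8.07334248   2.21482806] [0.31804968 0.54282604 2.02585439] 16.970377409619246 13.769096971014974
```

Request:
{"method": "play_rows", "body": {
  "rows": [
    [255,[0,0,-2],[0,0,0]],
    [255,[0,0,-5],[0,0,0]],
    [255,[0,0,-9],[0,0,0]],
    [255,[0,0,-13],[0,0,0]],
    [255,[0,0,-15],[0,0,0]],
    [255,[0,0,-15],[0,0,0]],
    [255,[0,0,-15],[0,0,0]]
  ]
}}

```text
clock: 10.53
eef_pos: [513.8, 372.2, 234.5]
tcp_rot: [3.138, -0.001, 1.964]
contact_force: [0.3, -0.3, -1.4]
opening: 0.347
```

```bash
python3 - <<'E'
from h import *
done([0,0,-15],[0,0,0])
snap('wrist','w10')
goto(tcp_for(150),ET)
E
```

```text
cmd [513.1 371.7 232.3] [ 3.1416 -0.      1.9638] meas [513.8 372.2 234.5] [ 3.1378e+00 -9.0000e-04  1.9638e+00] F [ 0.3 -0.3 -1.4] op 0.347 t 10.53
shift [-56.804  -8.073   2.215] turn [0.318  0.5428 2.0259] rows>= 16.970377409619246
```

View pics/w10.png

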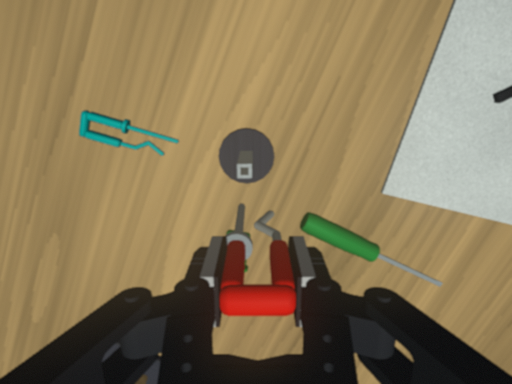

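Request:
{"method": "play_rows", "body": {
  "rows": [
    [255,[-56.8,-8,0],[0.21,0.358,1.336]],
    [255,[-56.8,-8,0],[0.21,0.358,1.336]],
    [255,[-56.8,-8,0],[0.21,0.358,1.336]],
    [255,[-56.8,-8,0],[0.21,0.358,1.336]],
    [255,[-56.8,-8,0],[0.21,0.358,1.336]],
    [255,[-56.8,-8,0],[0.21,0.358,1.336]],
    [255,[-56.8,-8,0],[0.21,0.358,1.336]],
    [255,[-56.8,-8,0],[0.21,0.358,1.336]],
    [255,[-56.8,-8,0],[0.21,0.358,1.336]],
    [255,[-56.8,-8,0],[0.21,0.358,1.336]],
    [255,[-56.8,-8,0],[0.21,0.358,1.336]],
    [255,[-56.8,-8,0],[0.21,0.358,1.336]]
  ]
}}

```text
clock: 11.58
eef_pos: [637.1, -115.0, 229.9]
tcp_rot: [-2.775, -0.13, 0.576]
contact_force: [0.2, 0.3, -1.2]
opening: 0.342
```

Request:
{"method": "play_rows", "body": {
  "rows": [
    [255,[0,0,0],[0,0,0]],
    [255,[0,0,0],[0,0,0]]
  ]
}}

```text
clock: 11.75
eef_pos: [637.6, -114.8, 229.7]
tcp_rot: [-2.778, -0.131, 0.581]
contact_force: [-0.4, 0.4, -0.2]
opening: 0.339
```

```bash
python3 - <<'E'
from h import *
done([-56.8,-8,0],[.21,.358,1.336])
print(readout.sense()['qpos'])
goto(tcp_for(150),ET)
E
```

```text
cmd [ 656.7 -183.6  232.3] [-2.7801 -0.1337  0.5855] meas [ 637.6 -114.8  229.7] [-2.7776 -0.1314  0.5814] F [-0.4  0.4 -0.2] op 0.339 t 11.75
[-0.34603735  0.5088096   1.45399835  0.32101398  1.41156326  0.53043643]
shift [-0.367  0.763  2.048] turn [0.1082 0.185  0.6898] rows>= 5.77849504736847
```

```bash
cat >> h.py <<'E'
def resync():
    s=readout.sense(); json.dump(dict(p=list(map(float,s['eef_pos'])),e=list(map(float,s['tcp_rot']))),open('cmd.json','w'))
E
python3 - <<'E'
from h import *
resync(); goto(tcp_for(150),ET)
E
```

```text
shift [-2.493  6.935 -0.878] turn [0.1069 0.1861 0.685 ] rows>= 5.74229248397628
```

Request:
{"method": "play_rows", "body": {
  "rows": [
    [255,[-2.5,6.9,-0.9],[0.107,0.186,0.685]],
    [255,[-2.5,6.9,-0.9],[0.107,0.186,0.685]],
    [255,[-2.5,6.9,-0.9],[0.107,0.186,0.685]],
    [255,[-2.5,6.9,-0.9],[0.107,0.186,0.685]],
    [255,[-2.5,6.9,-0.9],[0.107,0.186,0.685]],
    [255,[-2.5,6.9,-0.9],[0.107,0.186,0.685]],
    [255,[-2.5,6.9,-0.9],[0.107,0.186,0.685]],
    [255,[-2.5,6.9,-0.9],[0.107,0.186,0.685]],
    [255,[-2.5,6.9,-0.9],[0.107,0.186,0.685]],
    [255,[-2.5,6.9,-0.9],[0.107,0.186,0.685]]
  ]
}}

```text
clock: 12.58
eef_pos: [657.1, -180.4, 213.0]
tcp_rot: [-2.619, -0.004, -0.111]
contact_force: [-0.8, -0.1, -0.4]
opening: 0.345
```

```bash
python3 - <<'E'
from h import *
resync();done([0,0,0],[0,0,0])
snap('wrist','w11'); goto(tcp_for(88),ET)
E
```

```text
cmd [ 657.1 -180.4  213. ] [-2.6187 -0.0038 -0.1107] meas [ 657.1 -180.4  213. ] [-2.6187 -0.0038 -0.1107] F [-0.8 -0.1 -0.4] op 0.345 t 12.58
shift [-0.059  0.453  6.272] turn [0.0007 0.0002 0.0081] rows>= 1.5079562253847898
```

View pics/w11.png

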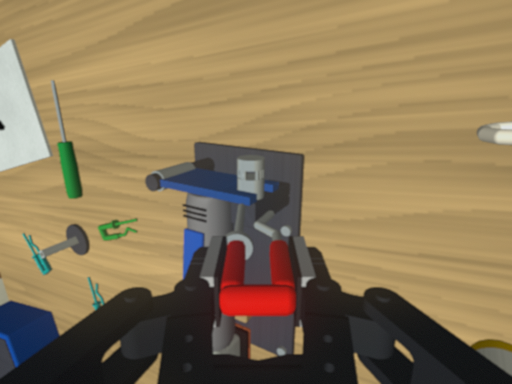

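Request:
{"method": "play_rows", "body": {
  "rows": [
    [255,[-0.1,0.45,2],[0,0,0.008]],
    [255,[-0.1,0.45,4.5],[0,0,0.008]],
    [255,[-0.1,0.45,6.2],[0,0,0.008]],
    [255,[-0.1,0.45,6.2],[0,0,0.008]],
    [255,[-0.1,0.45,6.2],[0,0,0.008]],
    [255,[-0.1,0.45,6.2],[0,0,0.008]]
  ]
}}

```text
clock: 13.13
eef_pos: [659.8, -154.7, 158.2]
tcp_rot: [-2.619, -0.001, -0.12]
contact_force: [-0.5, -0.5, -0.4]
opening: 0.339
```

```bash
python3 - <<'E'
from h import *
done([-.1,.45,6.2],[0,0,.008])
print('target',tcp_for(88),ET)
snap('wrist','w12'); snap('side','s12')
im,P=pts('w12')
cv2.imwrite('pics/w12c.png',cv2.resize(im[110:290,170:330],None,fx=4.5,fy=3.3*1,interpolation=cv2.INTER_CUBIC)[:,:,::-1])
cv2.imwrite('pics/w12c.png',cv2.resize(im[130:270,190:310],None,fx=4.2,fy=4.2,interpolation=cv2.INTER_NEAREST)[:,:,::-1])
p=cr(*STUD)
for h in (13,30.5,88): print(h,proj('w12',p+RS@np.array([0,0,h])))
E
```

```text
cmd [ 659.3 -153.5  157.1] [-2.6187e+00  2.0000e-04 -1.1760e-01] meas [ 659.8 -154.7  158.2] [-2.6188e+00 -7.0000e-04 -1.2030e-01] F [-0.5 -0.5 -0.4] op 0.339 t 13.13
target [ 659.71305608 -153.17116325  156.43914254] [-2.61799388e+00  2.22044605e-16 -1.17796327e-01]
13 (np.float64(241.26216131775897), np.float64(197.50996271153983))
30.5 (np.float64(240.11959143239483), np.float64(205.8419049897252))
88 (np.float64(234.8253139605883), np.float64(244.44927147543723))
```

View pics/w12c.png

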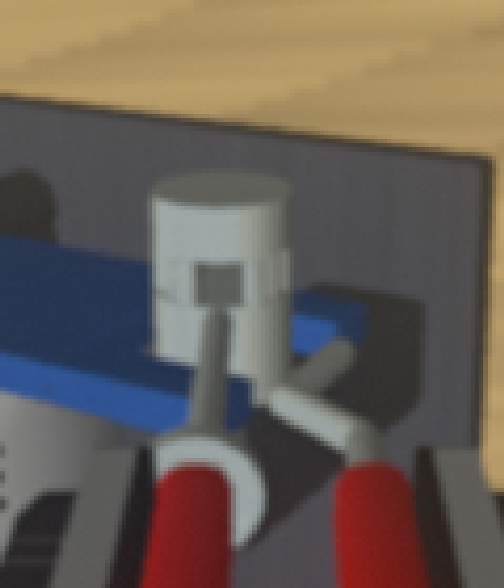

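```bash
cat >> h.py <<'E'
def ray_plane(f,u,v,p0,n):
    z=np.load(f'pics/{f}.npz'); fl=192/np.tan(np.radians(float(z['vf']))/2)
    T=z['T']; d=T[:3,:3]@np.array([(u-z['cx'])/fl,(v-z['cy'])/fl,1]); o=T[:3,3]
    return o+d*((p0-o)@n)/(d@n)
E
python3 - <<'E'
from h import *
s=readout.sense(); p=s['eef_pos']; R=Ro.from_euler('xyz',s['tcp_rot']); M=R.as_matrix(); zt=M[:,2]
tip=ray_plane('w12',241.7,206.4,p+zt*67.1,zt)
mouth=ray_plane('w12',242.1,197.6,cr(*STUD)+RS@[0,0,13],RS[:,2])
print('tip tool',M.T@(tip-p),'expected',CLIP+[0,0,55])
print('mouth in tool',M.T@(mouth-p),'model',M.T@(cr(*STUD)+RS@[0,0,13]-p))
print('mouth model err in stud frame',RS.T@(mouth-cr(*STUD)))
col=ray_plane('w12',190+208/4.2,130+495/4.2,p+zt*8.1,zt); print('collar',M.T@(col-p))
E
```

```text
tip tool [-1.08302879 -9.83977033 67.1       ] expected [ -2.  -10.5  67.1]
mouth in tool [ -2.80996888 -10.59283672  89.87647569] model [ -2.73913344 -11.21358307  89.87596374]
mouth model err in stud frame [-0.62059906  0.07211625 12.99999991]
collar [-0.91580063 -8.28078073  8.1       ]
```

View pics/s12.png

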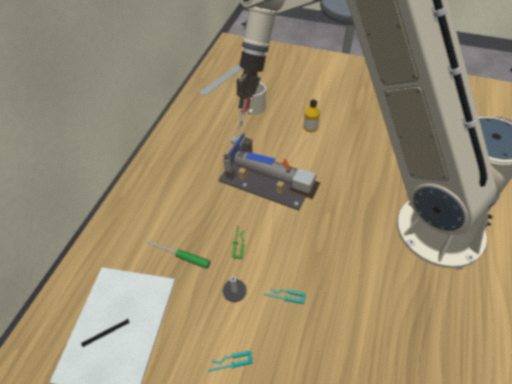

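Request:
{"method": "play_rows", "body": {
  "rows": [
    [255,[-0.1,-0.04,0.5],[0,0,0]],
    [255,[-0.1,-0.04,1.0],[0,0,0]],
    [255,[-0.1,-0.04,1.0],[0,0,0]],
    [255,[-0.1,-0.04,1.0],[0,0,0]],
    [255,[-0.1,-0.04,1.0],[0,0,0]]
  ]
}}

```text
clock: 13.65
eef_pos: [658.8, -148.9, 148.7]
tcp_rot: [-2.618, 0.001, -0.121]
contact_force: [0.3, -0.4, -0.4]
opening: 0.338
```

```bash
python3 - <<'E'
from h import *
done([-.1,-.04,1.0],[0,0,0])
snap('wrist','w13')
im,P=pts('w13')
cv2.imwrite('pics/w13c.png',cv2.resize(im[160:260,200:290],None,fx=6,fy=6,interpolation=cv2.INTER_NEAREST)[:,:,::-1])
s=readout.sense(); p=s['eef_pos']; M=Ro.from_euler('xyz',s['tcp_rot']).as_matrix()
print('model mouth in tool',M.T@(cr(*STUD)+RS@[0,0,13]-p))
E
```

```text
cmd [ 658.9 -148.   148.6] [-2.6187e+00  2.0000e-04 -1.1760e-01] meas [ 658.8 -148.9  148.7] [-2.6183e+00  8.0000e-04 -1.2090e-01] F [ 0.3 -0.4 -0.4] op 0.338 t 13.65
model mouth in tool [ -0.72341868 -10.85907128  78.41581187]
```

View pics/w13c.png

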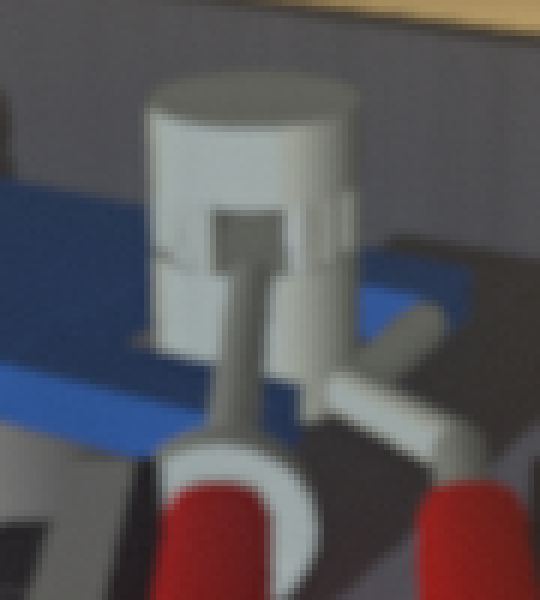

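```bash
cat > rel.py <<'E'
from h import *
import sys
f,hu,hv,tu,tv=sys.argv[1],*map(float,sys.argv[2:6])
s=readout.sense(); p=s['eef_pos']; M=Ro.from_euler('xyz',s['tcp_rot']).as_matrix(); zt=M[:,2]
tip=M.T@(ray_plane(f,tu,tv,p+zt*67.1,zt)-p)
mouth=M.T@(ray_plane(f,hu,hv,cr(*STUD)+RS@[0,0,12.7],RS[:,2])-p)
print('tip',tip,'mouth',mouth,'shift mm',(mouth-tip))
E
python3 rel.py w13 241.4 200.2 241.5 206.8
```

```text
tip [-1.35868565 -9.8429873  67.1       ] mouth [ -0.79778216 -10.43309285  78.71591405] shift mm [ 0.56090349 -0.59010555 11.61591405]
```

Request:
{"method": "play_rows", "body": {
  "rows": [
    [255,[0.03,-0.05,0.4],[0,0,0]],
    [255,[0.03,-0.05,0.8],[0,0,0]],
    [255,[0.03,-0.05,1.2],[0,0,0]],
    [255,[0.03,-0.05,1.6],[0,0,0]],
    [255,[0.03,-0.05,2.0],[0,0,0]],
    [255,[0.03,-0.05,2.0],[0,0,0]],
    [255,[0.03,-0.05,2.0],[0,0,0]]
  ]
}}

```text
clock: 14.28
eef_pos: [660.2, -138.3, 131.3]
tcp_rot: [-2.618, 0.001, -0.121]
contact_force: [0.3, -0.2, -0.9]
opening: 0.34
```

```bash
python3 - <<'E'
from h import *
done([.03,-.05,2.0],[0,0,0])
snap('wrist','w14')
im,P=pts('w14')
cv2.imwrite('pics/w14c.png',cv2.resize(im[160:280,190:310],None,fx=5,fy=5,interpolation=cv2.INTER_NEAREST)[:,:,::-1])
E
```

```text
cmd [ 660.4 -137.7  131.5] [-2.6187e+00  2.0000e-04 -1.1760e-01] meas [ 660.2 -138.3  131.3] [-2.6181e+00  1.3000e-03 -1.2070e-01] F [ 0.3 -0.2 -0.9] op 0.34 t 14.28
```

View pics/w14c.png

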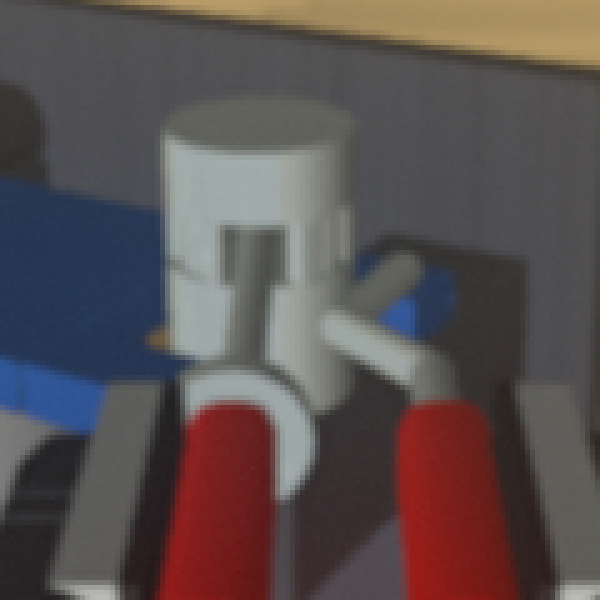

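Request:
{"method": "play_rows", "body": {
  "rows": [
    [255,[0,0,0.6],[0,0,0]],
    [255,[0,0,1.2],[0,0,0]],
    [255,[0,0,1.8],[0,0,0]],
    [255,[0,0,2.4],[0,0,0]],
    [255,[0,0,2.6],[0,0,0]],
    [255,[0,0,2.6],[0,0,0]]
  ]
}}

```text
clock: 14.83
eef_pos: [661.5, -125.5, 108.2]
tcp_rot: [-2.619, 0.002, -0.121]
contact_force: [-0.8, -1.9, -1.5]
opening: 0.342
```

```bash
python3 - <<'E'
from h import *
done([0,0,2.6],[0,0,0])
snap('wrist','w15')
im,P=pts('w15')
cv2.imwrite('pics/w15c.png',cv2.resize(im[160:300,190:310],None,fx=4.5,fy=4.2,interpolation=cv2.INTER_NEAREST)[:,:,::-1])
E
```

```text
cmd [ 661.9 -124.8  109. ] [-2.6187e+00  2.0000e-04 -1.1760e-01] meas [ 661.5 -125.5  108.2] [-2.6186e+00  1.8000e-03 -1.2060e-01] F [-0.8 -1.9 -1.5] op 0.342 t 14.83
```

View pics/w15c.png

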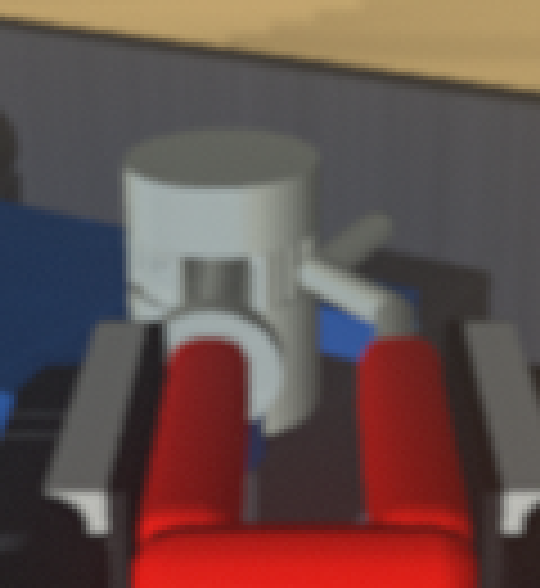

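Request:
{"method": "play_rows", "body": {
  "rows": [
    [255,[0,0,0.3],[0,0,0]],
    [255,[0,0,0.6],[0,0,0]],
    [255,[0,0,0.9],[0,0,0]],
    [255,[0,0,1.2],[0,0,0]],
    [255,[0,0,1.5],[0,0,0]],
    [255,[0,0,1.8],[0,0,0]],
    [255,[0,0,2.0],[0,0,0]],
    [255,[0,0,2.0],[0,0,0]]
  ]
}}

```text
clock: 15.55
eef_pos: [662.9, -115.2, 91.7]
tcp_rot: [-2.618, 0.001, -0.121]
contact_force: [0.0, -0.1, 0.2]
opening: 0.343
```

```bash
python3 - <<'E'
from h import *
done([0,0,2.0],[0,0,0])
snap('wrist','w16')
im,P=pts('w16')
cv2.imwrite('pics/w16c.png',cv2.resize(im[160:300,190:310],None,fx=4.5,fy=4.2,interpolation=cv2.INTER_NEAREST)[:,:,::-1])
E
```

```text
cmd [ 663.1 -114.9   91.7] [-2.6187e+00  2.0000e-04 -1.1760e-01] meas [ 662.9 -115.2   91.7] [-2.6176e+00  1.3000e-03 -1.2060e-01] F [ 0.  -0.1  0.2] op 0.343 t 15.55
```

View pics/w16c.png

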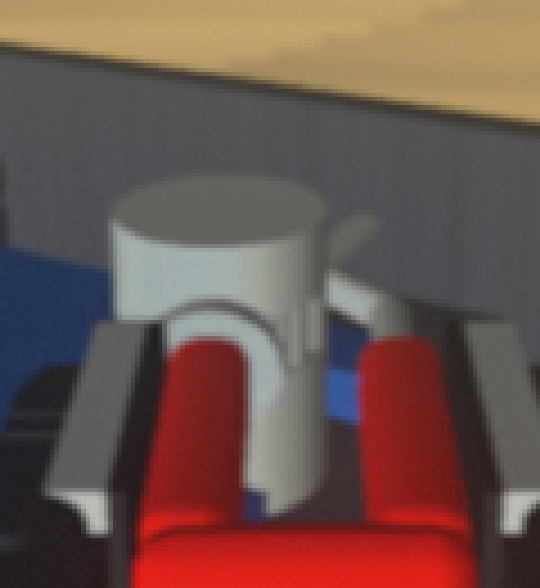

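Request:
{"method": "play_rows", "body": {
  "rows": [
    [255,[0,0,0.1],[0,0,0]],
    [255,[0,0,0.2],[0,0,0]],
    [255,[0,0,0.25],[0,0,0]],
    [255,[0,0,0.25],[0,0,0]]
  ]
}}

```text
clock: 15.93
eef_pos: [663.4, -115.1, 91.3]
tcp_rot: [-2.618, -0.0, -0.121]
contact_force: [-4.7, -4.2, 11.8]
opening: 0.34
```

```bash
python3 - <<'E'
from h import *
done([0,0,.25],[0,0,0])
E
```

```text
cmd [ 663.3 -113.7   89.5] [-2.6187e+00  2.0000e-04 -1.1760e-01] meas [ 663.4 -115.1   91.3] [-2.6182e+00 -3.0000e-04 -1.2050e-01] F [-4.7 -4.2 11.8] op 0.34 t 15.93
```

Request:
{"method": "play_rows", "body": {
  "rows": [
    [100,[0,0,0.25],[0,0,0]],
    [100,[0,0,0.2],[0,0,0]],
    [100,[0,0,0],[0,0,0]],
    [100,[0,0,0],[0,0,0]],
    [100,[0,0,0],[0,0,0]]
  ]
}}

```text
clock: 16.35
eef_pos: [663.3, -114.5, 89.6]
tcp_rot: [-2.618, 0.001, -0.121]
contact_force: [-0.3, -0.4, -0.3]
opening: 0.609
```

```bash
python3 - <<'E'
from h import *
done([0,0,0],[0,0,0])
snap('wrist','w17');snap('side','s17')
E
```

```text
cmd [ 663.3 -113.7   89.5] [-2.6187e+00  2.0000e-04 -1.1760e-01] meas [ 663.3 -114.5   89.6] [-2.6183e+00  7.0000e-04 -1.2090e-01] F [-0.3 -0.4 -0.3] op 0.609 t 16.35
```

View pics/w17.png

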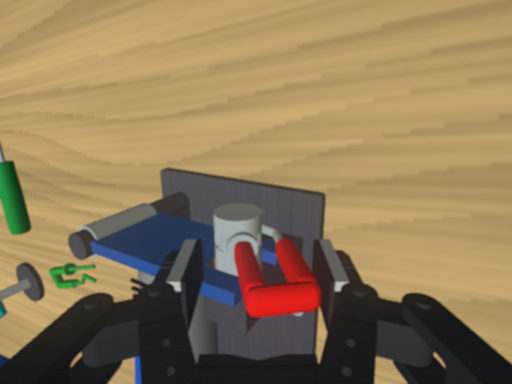

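Request:
{"method": "play_rows", "body": {
  "rows": [
    [0,[0,0,0],[0,0,0]],
    [0,[0,0,0],[0,0,0]],
    [0,[0,0,0],[0,0,0]],
    [0,[0,0,-1.5],[0,0,0]],
    [0,[0,0,-4],[0,0,0]],
    [0,[0,0,-8],[0,0,0]],
    [0,[0,0,-11],[0,0,0]],
    [0,[0,0,-12],[0,0,0]],
    [0,[0,0,-12],[0,0,0]],
    [0,[0,0,-12],[0,0,0]]
  ]
}}

```text
clock: 17.28
eef_pos: [655.9, -174.4, 193.8]
tcp_rot: [-2.619, 0.0, -0.122]
contact_force: [-0.5, -0.0, -1.0]
opening: 0.998
```

```bash
python3 - <<'E'
from h import *
done([0,0,-12],[0,0,0])
im,d,c=snap('wrist','w18')
cv2.imwrite('pics/w18c.png',cv2.resize(im[120:290,160:340],None,fx=3.5,fy=3.5,interpolation=cv2.INTER_CUBIC)[:,:,::-1])
im,d,c=snap('side','s18')
cv2.imwrite('pics/s18c.png',cv2.resize(im[110:220,200:330],None,fx=5,fy=5,interpolation=cv2.INTER_CUBIC)[:,:,::-1])
E
```

```text
cmd [ 656.2 -173.2  193.5] [-2.6187e+00  2.0000e-04 -1.1760e-01] meas [ 655.9 -174.4  193.8] [-2.6187e+00  2.0000e-04 -1.2160e-01] F [-0.5 -0.  -1. ] op 0.998 t 17.28
```

View pics/w18c.png

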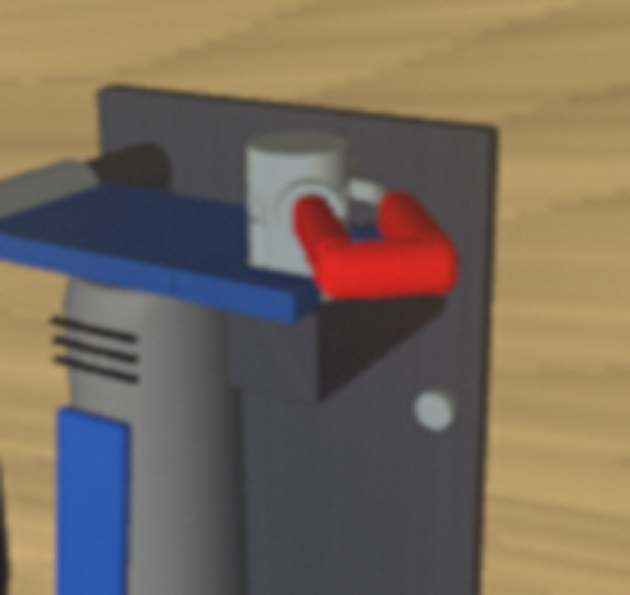

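View pics/s18c.png

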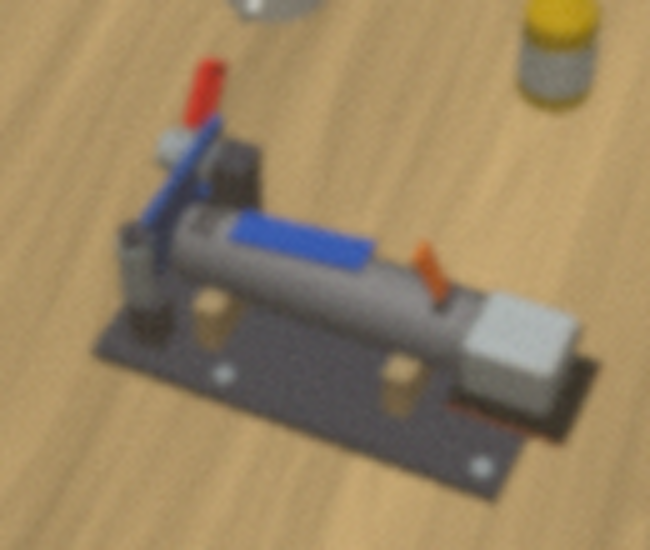

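```bash
python3 - <<'E'
from h import *
for f in ['w18','s18']:
    im,P=pts(f)
    h=cv2.cvtColor(im,cv2.COLOR_RGB2HSV)
    m=((h[...,0]<8)|(h[...,0]>172))&(h[...,1]>150)&(h[...,2]>60)&(np.linalg.norm(P-cr(*STUD),axis=-1)<90)
    q=(P[m]-cr(*STUD))@RS
    print(f,m.sum(),np.percentile(q,[1,10,50,90,99],axis=0).round(1).tolist())
    if f=='w18':
        # fit: clip frame points; rotate by phi about ys around (0,0), see extents
        for phi in np.arange(-.5,.51,.1):
            c,s=np.cos(phi),np.sin(phi); x=c*q[:,0]-s*q[:,2]; z=s*q[:,0]+c*q[:,2]
            print(round(phi,2),np.percentile(-x,[1,99]).round(1),np.percentile(z,[1,99]).round(1))
E
```

```text
w18 964 [[-34.6, -6.3, 7.7], [-30.9, -5.9, 27.9], [-20.6, -3.0, 57.8], [-6.0, 2.8, 61.3], [-1.5, 24.6, 62.9]]
-0.5 [-22.3  12.4] [12.1 67.1]
-0.4 [-16.5  15.5] [11.4 66.7]
-0.3 [-10.6  19. ] [10.7 65.7]
-0.2 [-5.  23.1] [ 9.8 64.5]
-0.1 [-1.4 29. ] [ 8.8 63.7]
-0.0 [ 1.5 34.6] [ 7.7 62.9]
0.1 [ 4.4 40.1] [ 6.6 61.4]
0.2 [ 7.2 45.2] [ 5.3 59.4]
0.3 [ 9.8 49.9] [ 4.  56.8]
0.4 [12.4 54. ] [ 2.7 53.7]
0.5 [13.8 57.7] [ 1.3 50.1]
s18 64 [[-25.3, -3.8, 21.6], [-21.7, -1.7, 25.3], [-4.4, 3.7, 40.3], [1.3, 7.5, 57.1], [3.7, 8.6, 61.6]]
```

```bash
python3 - <<'E'
from h import *
from math import pi
print(cr(8,90,230)); goto(cr(8,90,230),[pi,0,-.118])
E
```

```text
[462.5638899  -11.77827141 230.        ]
shift [-21.128 -13.74    3.709] turn [-5.229e-01  3.000e-04  3.000e-04] rows>= 6.109020833770785
```

Request:
{"method": "play_rows", "body": {
  "rows": [
    [0,[-6,0,-2],[0,0,0]],
    [0,[-21.1,-13.7,3.7],[-0.523,0,0]],
    [0,[-21.1,-13.7,3.7],[-0.523,0,0]],
    [0,[-21.1,-13.7,3.7],[-0.523,0,0]],
    [0,[-21.1,-13.7,3.7],[-0.523,0,0]],
    [0,[-21.1,-13.7,3.7],[-0.523,0,0]],
    [0,[-21.1,-13.7,3.7],[-0.523,0,0]],
    [0,[-21.1,-13.7,3.7],[-0.523,0,0]],
    [0,[-21.1,-13.7,3.7],[-0.523,0,0]],
    [0,[-21.1,-13.7,3.7],[-0.523,0,0]]
  ]
}}

```text
clock: 18.22
eef_pos: [463.3, -12.3, 229.4]
tcp_rot: [-3.141, 0.002, -0.12]
contact_force: [-0.1, -0.8, -0.3]
opening: 0.996
```

```bash
python3 - <<'E'
from h import *
done([-21.1,-13.7,3.7],[-.523,0,0])
im,d,c=snap('wrist','w19')
im,P=pts('w19')
q=P.copy(); q[...,:2]=(P[...,:2]-O)@RC[:2,:2]
h=cv2.cvtColor(im,cv2.COLOR_RGB2HSV)
m=(h[...,0]<16)&(h[...,0]>3)&(h[...,1]>170)&(abs(q[...,0]-8)<20)&(q[...,1]>40)&(q[...,1]<120)&(P[...,2]>90)
print('lever',m.sum(),np.percentile(q[m],[1,50,99],axis=0).round(1).tolist())
m=(h[...,0]>100)&(h[...,0]<130)&(h[...,1]>100)&(abs(q[...,0]-8)<20)&(q[...,1]>-70)&(q[...,1]<60)
print('paddle',m.sum(),np.percentile(q[m],[1,50,99],axis=0).round(1).tolist())
m&=(abs(q[...,1]-20)<4); print('pad z',np.median(q[m],axis=0))
E
```

```text
cmd [462.8 -12.2 229.9] [ 3.1415e+00  2.0000e-04 -1.1760e-01] meas [463.3 -12.3 229.4] [-3.1414e+00  1.6000e-03 -1.2000e-01] F [-0.1 -0.8 -0.3] op 0.996 t 18.22
lever 280 [[0.2, 67.1, 101.1], [7.8, 72.8, 123.1], [15.7, 84.4, 128.2]]
paddle 3878 [[-4.7, -46.7, 95.9], [7.6, -7.8, 101.5], [20.3, 34.2, 108.1]]
pad z [  7.63285407  19.88775496 104.90270805]
```

View pics/w19.png

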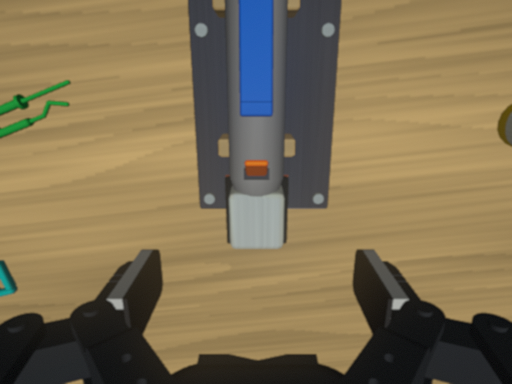

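```bash
python3 - <<'E'
from h import *
from math import pi
for y,z in [(46,160),(46,116),(86,116),(88,116)]: goto(cr(7.8,y,z),[pi,0,-.118])
E
```

```text
shift [ 4.373 -0.019  6.987] turn [0.0001 0.0002 0.0004] rows>= 1.9765994310713553
shift [ 4.373 -0.019 11.387] turn [0.0001 0.0002 0.0004] rows>= 2.9251539587686617
shift [ 0.373 -0.02  11.388] turn [0.0001 0.0002 0.0004] rows>= 2.7323018184960794
shift [ 0.173 -0.02  11.388] turn [0.0001 0.0002 0.0004] rows>= 2.731158597188769
```

Request:
{"method": "play_rows", "body": {
  "rows": [
    [255,[4.4,0,2],[0,0,0]],
    [255,[4.4,0,4],[0,0,0]],
    [255,[4.4,0,7],[0,0,0]],
    [255,[4.4,0,7],[0,0,0]],
    [255,[4.4,0,7],[0,0,0]],
    [255,[4.4,0,9.5],[0,0,0]],
    [255,[4.4,0,11.4],[0,0,0]],
    [255,[4.4,0,11.4],[0,0,0]],
    [255,[4.4,0,11.4],[0,0,0]]
  ]
}}

```text
clock: 19.02
eef_pos: [506.9, -18.1, 116.9]
tcp_rot: [-3.141, 0.001, -0.122]
contact_force: [0.2, -0.1, 0.5]
opening: -0.001
```

```bash
python3 - <<'E'
from h import *
done([4.4,0,11.4],[0,0,0])
im,d,c=snap('side','s20')
cv2.imwrite('pics/s20c.png',cv2.resize(im[110:220,200:330],None,fx=5,fy=5,interpolation=cv2.INTER_CUBIC)[:,:,::-1])
E
```

```text
cmd [506.5 -17.4 115.9] [ 3.1415e+00  2.0000e-04 -1.1760e-01] meas [506.9 -18.1 116.9] [-3.1414e+00  1.2000e-03 -1.2150e-01] F [ 0.2 -0.1  0.5] op -0.001 t 19.02
```

View pics/s20c.png

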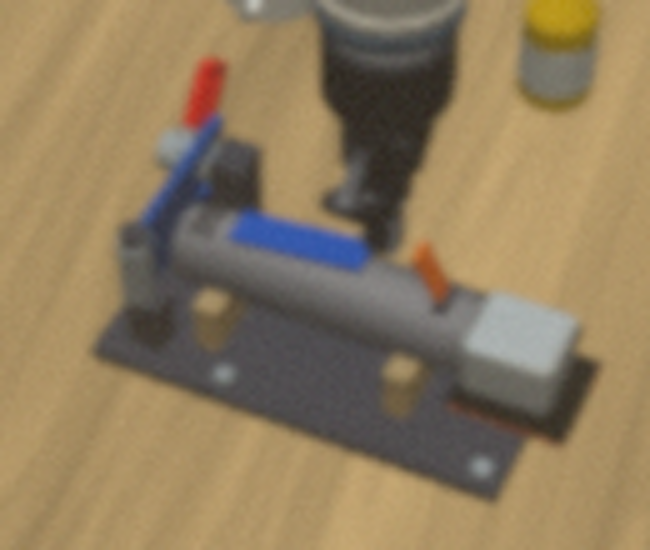

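Request:
{"method": "play_rows", "body": {
  "rows": [
    [255,[-0.6,0,0],[0,0,0]],
    [255,[-1.2,0,0],[0,0,0]],
    [255,[-1.8,0,0],[0,0,0]],
    [255,[-2.4,0,0],[0,0,0]],
    [255,[-3.0,0,0],[0,0,0]],
    [255,[-3.6,0,0],[0,0,0]],
    [255,[-4.0,0,0],[0,0,0]],
    [255,[-4.0,0,0],[0,0,0]],
    [255,[-4.0,0,0],[0,0,0]]
  ]
}}

```text
clock: 19.82
eef_pos: [466.0, -12.8, 115.9]
tcp_rot: [-3.141, 0.002, -0.121]
contact_force: [0.6, 0.4, -0.4]
opening: 0.001
```

```bash
python3 - <<'E'
from h import *
done([-4.0,0,0],[0,0,0])
im,d,c=snap('side','s21')
cv2.imwrite('pics/s21c.png',cv2.resize(im[110:220,200:330],None,fx=5,fy=5,interpolation=cv2.INTER_CUBIC)[:,:,::-1])
E
```

```text
cmd [466.8 -12.7 115.9] [ 3.1415e+00  2.0000e-04 -1.1760e-01] meas [466.  -12.8 115.9] [-3.1415e+00  2.5000e-03 -1.2090e-01] F [ 0.6  0.4 -0.4] op 0.001 t 19.82
```

View pics/s21c.png

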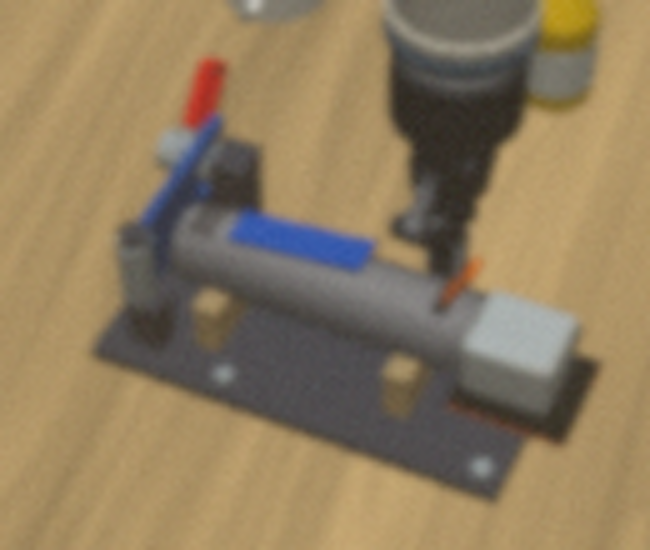

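Lever is forward; push a little more until force shows the stop.

Request:
{"method": "play_rows", "body": {
  "rows": [
    [255,[-0.2,0,0],[0,0,0]],
    [255,[-0.4,0,0],[0,0,0]],
    [255,[-0.4,0,0],[0,0,0]],
    [255,[-0.4,0,0],[0,0,0]]
  ]
}}

```text
clock: 20.2
eef_pos: [463.8, -12.5, 116.3]
tcp_rot: [-3.141, -0.001, -0.121]
contact_force: [4.1, -0.8, -1.3]
opening: 0.002
```

```bash
python3 - <<'E'
from h import *
from math import pi
done([-.4,0,0],[0,0,0])
for y,z in [(75,116),(75,150),(20,150),(20,112),(20,105)]: goto(cr(7.8,y,z),[pi,0,-.118])
E
```

```text
cmd [462.8 -12.2 115.9] [ 3.1415e+00  2.0000e-04 -1.1760e-01] meas [463.8 -12.5 116.3] [-3.1413e+00 -6.0000e-04 -1.2100e-01] F [ 4.1 -0.8 -1.3] op 0.002 t 20.2
shift [ 1.473 -0.02  -0.013] turn [0.0001 0.0002 0.0004] rows>= 0.35340076776675733
shift [ 1.473 -0.02  -3.413] turn [0.0001 0.0002 0.0004] rows>= 0.8913606159935591
shift [ 6.973 -0.018 -3.414] turn [0.0001 0.0002 0.0004] rows>= 1.8617872896246286
shift [ 6.974 -0.019  0.386] turn [0.0001 0.0002 0.0004] rows>= 1.674888700153741
shift [ 6.974 -0.019  1.086] turn [0.0001 0.0002 0.0004] rows>= 1.6925244723001194
```

Request:
{"method": "play_rows", "body": {
  "rows": [
    [255,[1.5,0,0],[0,0,0]],
    [255,[1.5,0,-3.4],[0,0,0]],
    [255,[4,0,-3.4],[0,0,0]],
    [255,[7,0,-3.4],[0,0,0]],
    [255,[7,0,-3.4],[0,0,0]],
    [255,[7,0,-2.5],[0,0,0]],
    [255,[7,0,-1],[0,0,0]],
    [255,[7,0,0],[0,0,0]],
    [255,[7,0,0.2],[0,0,0]],
    [255,[7,0,0.2],[0,0,0]]
  ]
}}

```text
clock: 21.03
eef_pos: [530.7, -20.7, 112.7]
tcp_rot: [3.142, 0.004, -0.121]
contact_force: [0.7, -0.4, -0.2]
opening: 0.005
```

```bash
python3 - <<'E'
from h import *
done([7,0,.2],[0,0,0])
im,d,c=snap('side','s22')
cv2.imwrite('pics/s22c.png',cv2.resize(im[110:220,200:330],None,fx=5,fy=5,interpolation=cv2.INTER_CUBIC)[:,:,::-1])
im,P=pts('s22'); q=P.copy(); q[...,:2]=(P[...,:2]-O)@RC[:2,:2]
h=cv2.cvtColor(im,cv2.COLOR_RGB2HSV)
m=(h[...,0]<16)&(h[...,0]>3)&(h[...,1]>140)&(abs(q[...,0]-8)<25)&(q[...,1]>40)&(q[...,1]<130)&(P[...,2]>90)
print('lever',m.sum(),np.percentile(q[m],[1,50,99],axis=0).round(1).tolist())
E
```

```text
cmd [532.3 -20.4 113.9] [ 3.1415e+00  2.0000e-04 -1.1760e-01] meas [530.7 -20.7 112.7] [ 3.1415  0.0043 -0.1209] F [ 0.7 -0.4 -0.2] op 0.005 t 21.03
lever 19 [[4.1, 88.9, 97.1], [14.6, 101.5, 120.2], [20.4, 108.8, 130.0]]
```

View pics/s22c.png

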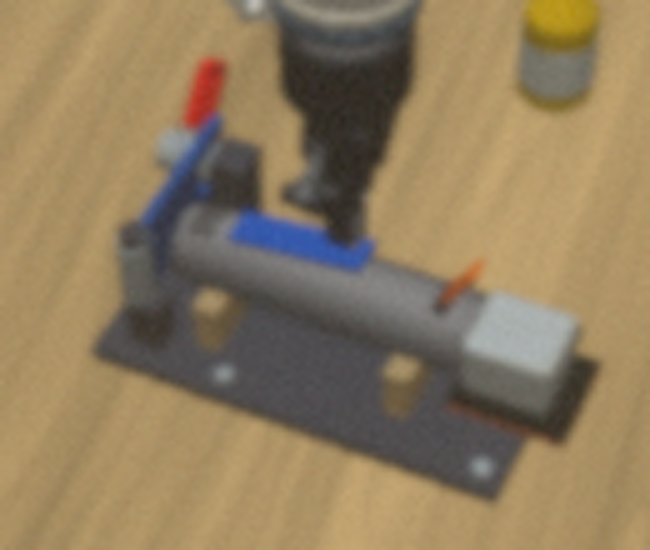

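Request:
{"method": "play_rows", "body": {
  "rows": [
    [255,[0,0,0.5],[0,0,0]],
    [255,[0,0,1.0],[0,0,0]],
    [255,[0,0,1.4],[0,0,0]],
    [255,[0,0,1.7],[0,0,0]],
    [255,[0,0,1.9],[0,0,0]],
    [255,[0,0,1.9],[0,0,0]]
  ]
}}

```text
clock: 21.58
eef_pos: [532.5, -20.8, 97.2]
tcp_rot: [-3.141, 0.001, -0.121]
contact_force: [-10.8, 0.7, 32.1]
opening: 0.001
```

```bash
python3 - <<'E'
from h import *
done([0,0,1.9],[0,0,0])
E
```

```text
cmd [532.3 -20.4  94.9] [ 3.1415e+00  2.0000e-04 -1.1760e-01] meas [532.5 -20.8  97.2] [-3.1413e+00  9.0000e-04 -1.2100e-01] F [-10.8   0.7  32.1] op 0.001 t 21.58
```

Request:
{"method": "play_rows", "body": {
  "rows": [
    [255,[0,0,-0.05],[0,0,0]],
    [255,[0,0,-0.05],[0,0,0]],
    [255,[0,0,-0.05],[0,0,0]],
    [255,[0,0,-0.05],[0,0,0]],
    [255,[0,0,-0.05],[0,0,0]],
    [255,[0,0,-0.05],[0,0,0]],
    [255,[0,0,-0.05],[0,0,0]]
  ]
}}

```text
clock: 22.17
eef_pos: [532.5, -20.8, 97.4]
tcp_rot: [-3.141, 0.001, -0.121]
contact_force: [-8.0, 0.9, 26.1]
opening: -0.0
```

Request:
{"method": "play_rows", "body": {
  "rows": [
    [255,[0,0,-1],[0,0,0]],
    [255,[0,0,-3],[0,0,0]],
    [255,[0,0,-7],[0,0,0]],
    [255,[0,0,-11],[0,0,0]],
    [255,[0,0,-15],[0,0,0]],
    [255,[-4,0,-17],[0,0,0]],
    [255,[-7,0,-17],[0,0,0]],
    [0,[-7,0,-17],[0,0,0]],
    [0,[-7,0,-17],[0,0,0]],
    [0,[-7,0,-17],[0,0,0]],
    [0,[-7,0,-17],[0,0,0]]
  ]
}}

```text
clock: 23.08
eef_pos: [463.9, -12.5, 265.3]
tcp_rot: [-3.141, 0.001, -0.121]
contact_force: [0.1, -0.5, 0.8]
opening: 0.561
```

```bash
python3 - <<'E'
from h import *
done([0,0,-.05],[0,0,0]);done([-7,0,-17],[0,0,0])
im,d,c=snap('wrist','w23')
im,d,c=snap('side','s23')
cv2.imwrite('pics/s23c.png',cv2.resize(im[110:220,200:330],None,fx=5,fy=5,interpolation=cv2.INTER_CUBIC)[:,:,::-1])
snap('top','t23')
im,P=pts('s23')
h=cv2.cvtColor(im,cv2.COLOR_RGB2HSV)
m=((h[...,0]<8)|(h[...,0]>172))&(h[...,1]>150)&(h[...,2]>60)&(np.linalg.norm(P-cr(*STUD),axis=-1)<90)
q=(P[m]-cr(*STUD))@RS; print(m.sum(),np.percentile(q,[1,50,99],axis=0).round(1).tolist())
im,P=pts('w23'); q=P.copy(); q[...,:2]=(P[...,:2]-O)@RC[:2,:2]
h=cv2.cvtColor(im,cv2.COLOR_RGB2HSV)
m=(h[...,0]>100)&(h[...,0]<130)&(h[...,1]>100)&(abs(q[...,0]-8)<12)&(abs(q[...,1]-20)<4); print('pad',m.sum(),np.median(q[m],axis=0))
E
```

```text
cmd [532.3 -20.4  95.4] [ 3.1415e+00  2.0000e-04 -1.1760e-01] meas [463.9 -12.5 265.3] [-3.1414e+00  6.0000e-04 -1.2100e-01] F [ 0.1 -0.5  0.8] op 0.561 t 23.08
cmd [462.8 -12.2 265.4] [ 3.1415e+00  2.0000e-04 -1.1760e-01] meas [463.9 -12.5 265.3] [-3.1414e+00  6.0000e-04 -1.2100e-01] F [ 0.1 -0.5  0.8] op 0.561 t 23.08
63 [[-27.5, -3.6, 22.3], [-4.1, 4.1, 39.3], [3.7, 8.7, 61.3]]
pad 279 [  8.47394297  19.61882731 104.89668031]
```

View pics/s23c.png

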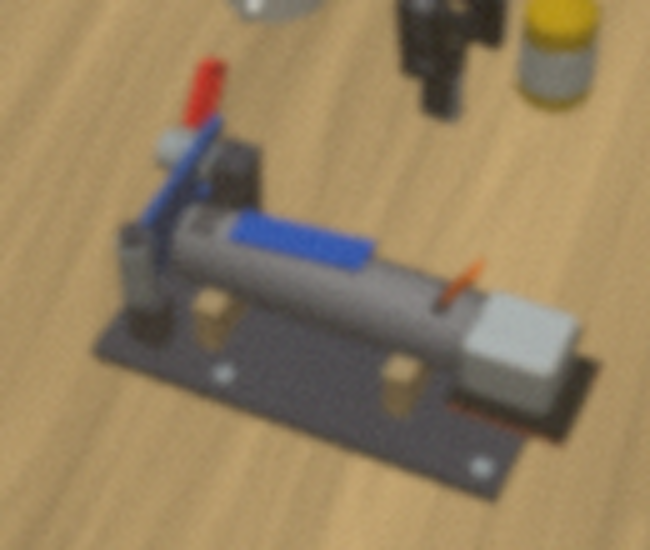

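View pics/w23.png

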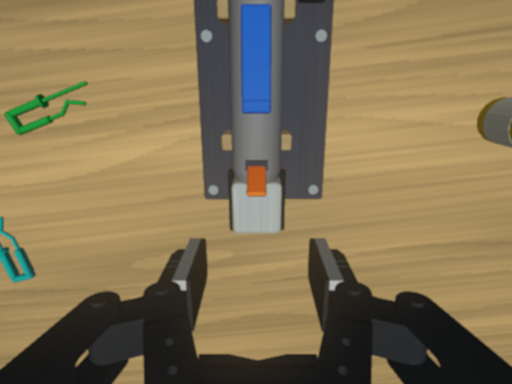

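View pics/t23.png

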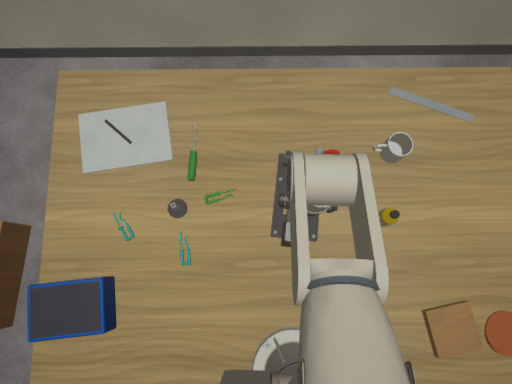

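```bash
python3 -c "
from rig import r
print(r.sign_off())"
```

```text
the job is handed in; nothing more can be done
None
```

The job is done and handed in at about 23 s of the 70 s allowed. The hand-in reports no verdict, so the results below rest on my own checks.

- **Gate:** I pushed it shut with closed fingers until it met its stop at about 12 N. Afterwards its top edge lay parallel to the shut position.
- **Hair pin:** I took the red pin from its stand and put it through the stud's cross hole. The push force fell back to zero, which I took as the snap; I did not measure the sprung leg itself. The collar then stopped at about 12 N. Once released, the pin leaned about 0.18 rad and sat home to within about 1 mm. The side view looked the same at the end.
- **Lock-off lever:** It went forward to its stop at about 4 N. I measured a forward lean of roughly 0.5 rad, which is fully forward.
- **Paddle:** I pressed it only after the lever was forward. It bottomed out, reading up to 32 N, and stayed there for more than 0.5 s. It then came back to its earlier height of 104.9 mm.
- **At the end:** The gripper was clear of everything. In the top view the mug, oil bottle and screwdriver were at the same pixels as at the start.

No check failed. Landmarks near the stud read about 1.5 mm along the cradle's y from the plate fit, so I corrected for that from the wrist camera before inserting the pin.

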